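Stack the gearbox parts on two mandrels

ROBOT

A 6-joint arm with a two-finger parallel gripper is mounted at the origin on the work surface. World frame = base frame: x ahead of the robot, y to its left, z up, the work surface at z = 0. Lengths are in m, angles in degrees, forces in N, time in s.
With the tool pointing down it reaches from about 0.35 to 0.875 m from the base axis. Payload 4.2 kg.
Tool frame: the origin (TCP) lies on the centre line of the jaws, within the pads' length; the fingertips stand 25 mm ahead of it and the grasp point (between the pads) lies 6 mm ahead of it (finger_overhang is the distance from the TCP to the fingertips, in m); z points along the fingers, y is the line along which they close (so a half turn about z gives the same grasp; the last joint's range is limited). The gripper opens to 87 mm and grips with 3 to 60 N. Pads are 19 mm wide; open, the fingers measure 117 mm over their backs; the gripper's body (75 mm by 190 mm) begins 51 mm behind the grasp point.
Start: joints at [-49.297, 22.042, 0.453, 0, -68.411, -14.817], TCP at [0.273, -0.562, 0.248] pointing down, gripper open.
Joint ranges: [-179.83, 179.83], [-69.29, 118.12], [-61.27, 80.66], [-181.25, 117.63], [-171.15, -9.14], [-177.46, 177.46]. Speed limits (degrees/s): [159.86, 159.86, 180, 180, 180, 180].

INTERFACE

Orientations are given as a 3x3 rotation matrix whose columns are the frame's x, y, z axes.
In Python, from station import sense, capture, finish_job, spot_in, tip_of, finger_overhang gives the robot as it stands. The module is installed in compiled form; this text tells all that it offers.
- The arm moves only by the tool servo_tool, never from a script. Its arguments are lists of equal length, an entry for each row: "slide": the shift along the tool's x, y, z in m, a list of three; "spin": the turn about the tool's z in degrees; "grip": the closure, from 0 (fully open) to 1 (shut). A call has exactly 5 rows; each row is the pose to reach, as a shift and turn from the pose commanded when the call began, along the tool's axes at that moment; what a row does not reach only later rows make up. A row lasts 1/12 s, in which the tool goes at most 41.7 mm and 7.16 degrees, less where a joint would pass 70% of its speed; a pose out of reach is approached as far as the arm can. A call with a gripper value outside its range is refused whole. The fingers move at their own pace and stop on an object; the grip force is fixed at half the most. Time passes only in rows, so rows that repeat a pose let the fingers close, or fill a call up. It gives the time, the measured TCP pose, the force, the opening and the grip force at its end, in the units of the state.
- sense(): the state, without advancing time (a new reading comes with each control period).
- capture(name): name is "side" or "top" or "wrist"; returns a dict with "pixels" (384x512x3 uint8, blue, green, red), "depth" (384x512 float32, m along the optical axis (not along the pixel's ray), 0 where there is no reading), "fx", "fy", "cx", "cy" (pixels), "R" (3x3) and "t" (3): a world point X has camera coordinates R X + t; the wrist camera has in their place "hand_eye" (4x4, takes a point from camera to tool coordinates, whose origin is the TCP and whose axes are the flange's). Camera axes: x right, y down, z forward; pixel columns grow to the right and rows downward; lengths in m; the calibration is good to about 2 mm. A picture is of the moment at which its call begins: read the wrist's pose just before it.
- finish_job(): hands the job in; it is judged then, once.
Trained networks look in the newest picture that a camera, given by its name, has taken for a name from the list of things; names that differ only in an ending like _2 or _b are one class to them, and where a whole thing is asked for, a point or a joint stands for the part that bears it (a point fixed in the world has none). Each returns a list of dicts, best first, with "conf" (0 to 1); they miss things now and then, are a little off and sometimes report something else, mostly with a low value. They report only what shows in the picture. A call takes as long as a camera call. They do not tell look-alikes from the thing itself.
- spot_in(thing, camera): "point" ([x, y, z] in m, in world coordinates, good to about 4 mm: the middle of the surface that is visible of it).
- tip_of(thing, camera): "point" ([x, y, z] in m, in world coordinates, good to about 4 mm: a listed point, or the origin of a listed thing).
The state is a dict: "time_s": time; "joints": joint angles; "joint_velocities": joint speeds; "effort": joint torques, N m; "tcp_pos": TCP position; "ee_rot": TCP orientation; "wrist_force": force on the tool from outside, world axes, zero at the start; "moment": the same for the moment, N m; "gripper_width": opening from 0.0 (shut) to 1.0 (fully open); "gripper_force": force on a finger pad.
Only numpy, scipy, OpenCV 4.12 (cv2) and the standard library are available. Lean on these libraries where they do the work, as an engineer would, in place of code of your own. Each camera call takes 0.05 s, during which the arm holds its last target. There are 200 camera calls.

TASK

Stack the gearbox parts on the two bench spindles in the order they will be fitted: on the blue stand the large steel gear at the bottom, then the brass spacer, then the small dark gear on top; on the red stand the yellow pulley first, then the bearing on top of it. Lower each part down its spindle rather than letting it drop, hubs upward, so that each sits flat on what is below it. Leave the rusty gear and the grease tin where they are.

Things in the scene. Friction and masses are not known exactly. Their poses are not given: they have to be found in the camera images.
- large_gear: Largest gear: bright steel, 78 mm across the teeth, toothed disc 12 mm thick, on top of it a plain round hub 40 mm in diameter and 13 mm high to grip it by; total height 25 mm. Lies flat on the bench, hub up. Mass about 0.4 kg. Through bore 23 mm. Origin: centre of the underside, on the bore axis; z up along the bore.
- brass_spacer: Spacer: plain yellow brass ring, 40 mm outer diameter, 16 mm high, lying flat on the bench. Mass about 0.12 kg. Through bore 23 mm. Origin: centre of the underside, on the bore axis; z up along the bore.
- small_gear: Small gear: dark steel, 54 mm across the teeth, toothed disc 12 mm thick, on top of it a plain round hub 36 mm in diameter and 13 mm high to grip it by; total height 25 mm. Lies flat on the bench, hub up. Mass about 0.2 kg. Through bore 23 mm. Origin: centre of the underside, on the bore axis; z up along the bore.
- pulley: Belt pulley: painted yellow, two 70 mm flanges with a groove between, together 20 mm thick, on top of them a plain round hub 38 mm in diameter and 14 mm high to grip it by; total height 34 mm. Lies flat on the bench, hub up. Mass about 0.26 kg. Through bore 23 mm. Origin: centre of the underside, on the bore axis; z up along the bore.
- bearing: Ball bearing: pale metal ring 46 mm outer diameter, 18 mm high, with a blue seal ring on its top face (standing proud by about 2 mm; only seen, it takes no load), lying flat on the bench. Mass about 0.14 kg. Through bore 23 mm. Origin: centre of the underside, on the bore axis; z up along the bore.
- blue_stand: Blue stand: blue-painted steel bench mandrel fixed to the bench: a square base 95 x 95 mm and 15 mm thick, with a bare steel spindle standing upright from its centre, 17 mm in diameter, its top 77 mm above the bench, the last 12 mm tapered to 6 mm. Does not move when pushed. Origin: centre of the underside of the base, on the spindle axis, at bench height; z up along the spindle.
- red_stand: Red stand: red-painted steel bench mandrel fixed to the bench: a square base 95 x 95 mm and 15 mm thick, with a bare steel spindle standing upright from its centre, 17 mm in diameter, its top 77 mm above the bench, the last 12 mm tapered to 6 mm. Does not move when pushed. Origin: centre of the underside of the base, on the spindle axis, at bench height; z up along the spindle.
- worn_gear: Worn gear, to be left alone: rusty brown, 66 mm across the teeth, disc 12 mm thick with a hub 38 mm in diameter, total height 25 mm, loose on the bench. Origin: centre of the underside.
- grease_tin: Grease tin, to be left alone: green round tin with a white lid, 62 mm in diameter, 45 mm high, loose on the bench. Origin: centre of the underside.
Mind the look-alikes: they are no part of the job. There is more than one size of the brass_spacer; the one meant has the size given above.

How it is judged:
By the outcome, as a careful person would: the job done as asked, in the order asked, and still so for the second after the job is handed in, with the robot touching nothing.
It also fails if it takes over 122 s, if anything falls off the work surface, if the arm or the gripper's body presses on something with over 40 N, if the wrist force passes 120 N, or if a joint passes its speed limit or range.

## Working session

There is one attempt and no reset: what is moved stays moved. The work goes in short steps, Python scripts to look and compute and a tool call to move; the robot and the scene stay as the last step left them, time stands still between calls to the robot, and variables do not carry over. Pictures are saved under pics/ and viewed, at most 14 in all, crops included, and the job is handed in when it is done.

Besides the shell and the picture viewer there is one more tool, called after ">>>" as a command line: name --pt "numbers of a row" for each row, then --argument value for the rest. servo_tool: Moves the arm, as the interface text tells. Its arguments: {"type":"object","properties":{"slide":{"type":"array"},"spin":{"type":"array"},"grip":{"type":"array"}},"required":["slide","spin","grip"]}

```bash
mkdir -p pics; cat > h.py <<'E'
import numpy as np, cv2
from station import *
def snap(n,f):
    s=sense(); c=capture(n); cv2.imwrite('pics/'+f,c['pixels']); return s,c
def cloud(c,s=None):
    d=c['depth']; v,u=np.mgrid[:d.shape[0],:d.shape[1]]
    P=np.stack([(u-c['cx'])/c['fx']*d,(v-c['cy'])/c['fy']*d,d],-1)
    if 'R' in c: return (P-np.array(c['t']))@np.array(c['R'])
    H=np.array(c['hand_eye']); P=P@H[:3,:3].T+H[:3,3]
    return P@np.array(s['ee_rot']).T+np.array(s['tcp_pos'])
E
python3 - <<'E'
from h import *
s,c=snap('top','top0.png'); 
print(s['tcp_pos'],np.round(s['ee_rot'],3).tolist(),finger_overhang, s['time_s'])
for t in "large_gear brass_spacer small_gear pulley bearing blue_stand red_stand worn_gear grease_tin".split():
    print(t,[(np.round(r['point'],3).tolist(),round(r['conf'],2)) for r in tip_of(t,'top')][:3])
np.savez('top0.npz',P=cloud(c),img=c['pixels'])
print(np.array(c['R']).round(3).tolist(),c['t'],c['fx'],c['cx'],c['cy'])
E
```

```text
[ 0.27263404 -0.56177486  0.24644405] [[-0.9, -0.436, -0.001], [-0.436, 0.9, 0.002], [0.0, 0.002, -1.0]] 0.025 0.0
large_gear [([0.624, -0.006, -0.002], 0.66)]
brass_spacer [([0.526, -0.342, -0.0], 0.88), ([0.611, -0.295, 0.002], 0.62), ([0.539, -0.266, -0.001], 0.61)]
small_gear [([0.61, -0.163, -0.001], 0.59)]
pulley [([0.46, 0.231, -0.001], 0.81)]
bearing [([0.458, -0.233, 0.002], 0.65), ([0.623, 0.314, 0.004], 0.52)]
blue_stand [([0.636, 0.152, -0.001], 0.9), ([0.608, -0.159, -0.0], 0.67)]
red_stand [([0.487, -0.075, -0.001], 0.79)]
worn_gear [([0.457, -0.232, 0.002], 0.62), ([0.486, -0.073, -0.001], 0.2)]
grease_tin [([0.482, 0.08, 0.004], 0.63)]
[[0.019, -0.999, 0.03], [-0.995, -0.022, -0.094], [0.094, -0.028, -0.995]] [-0.03171728  0.55394904  0.80155919] 384.8191033650053 249.0842655682523 191.3645125134955
```

View pics/top0.png

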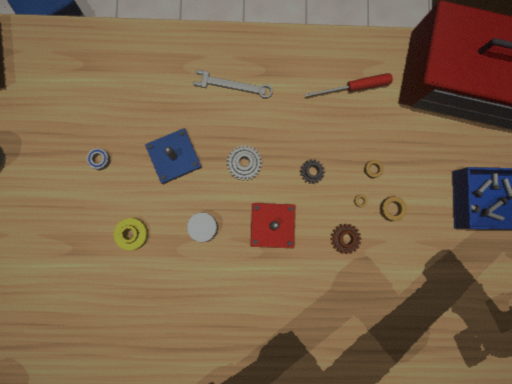

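Picture: blue stand (173,155), large gear (245,162), bearing (98,159), pulley (130,234), tin (202,227), red stand (273,226), small gear (312,171), worn gear (346,239). There are three brass rings. The one at (373,169) is about 18 px, or 40 mm; (394,208) is bigger and (360,201) smaller.

```bash
cat > fit.py <<'E'
from h import *
def blobs(P,ok=None,lo=.006,hi=.2,box=(.3,.8,-.42,.45)):
    m=((P[...,2]>lo)&(P[...,2]<hi)&(P[...,0]>box[0])&(P[...,0]<box[1])&(P[...,1]>box[2])&(P[...,1]<box[3])).astype('uint8')
    n,l,st,ce=cv2.connectedComponentsWithStats(m)
    for i in range(1,n):
        if st[i,4]<25: continue
        Q=P[l==i]; zt=np.percentile(Q[:,2],97); T=Q[Q[:,2]>zt-.004]
        (c,r)=cv2.minEnclosingCircle(T[:,:2].astype('float32')); (c2,r2)=cv2.minEnclosingCircle(Q[:,:2].astype('float32'))
        print(ce[i].round(0),st[i,4],'ztop %.3f'%zt,'top c',np.round(c,4),'r %.4f'%r,'mean',T[:,:2].mean(0).round(4),len(T),'all c',np.round(c2,4),'r %.4f'%r2)
E
python3 - <<'E'
from fit import *
P=np.load('top0.npz')['P']; g=P[300:340,100:200].reshape(-1,3); print(np.median(g[:,2]),P[200:215,300:310,2].mean())
blobs(P)
E
```

```text
-0.0007052640306776669 0.005005152964373128
[429.  87.] 1740 ztop 0.131 top c [ 0.7762 -0.3929] r 0.0343 mean [ 0.7794 -0.3922] 563 all c [ 0.7748 -0.3911] r 0.0379
[202.  84.] 36 ztop 0.010 top c [0.7948 0.0928] r 0.0130 mean [0.7957 0.0904] 36 all c [0.7948 0.0928] r 0.0130
[234.  86.] 72 ztop 0.009 top c [0.7917 0.0221] r 0.0302 mean [0.7944 0.018 ] 72 all c [0.7917 0.0221] r 0.0302
[261.  90.] 105 ztop 0.010 top c [ 0.7889 -0.0411] r 0.0288 mean [ 0.7873 -0.0432] 105 all c [ 0.7889 -0.0411] r 0.0288
[344.  89.] 242 ztop 0.024 top c [ 0.7993 -0.2654] r 0.0246 mean [ 0.7967 -0.2577] 57 all c [ 0.7868 -0.2234] r 0.0799
[173. 156.] 1878 ztop 0.061 top c [0.631  0.1474] r 0.0083 mean [0.6304 0.1464] 60 all c [0.6319 0.1474] r 0.0661
[244. 162.] 801 ztop 0.026 top c [ 0.6205 -0.0091] r 0.0197 mean [ 0.6206 -0.0093] 160 all c [ 0.6204 -0.0089] r 0.0393
[ 98. 158.] 309 ztop 0.021 top c [0.6204 0.3093] r 0.0230 mean [0.6208 0.3103] 198 all c [0.6199 0.3098] r 0.0233
[312. 171.] 345 ztop 0.026 top c [ 0.6046 -0.1611] r 0.0177 mean [ 0.6043 -0.1609] 112 all c [ 0.6044 -0.1607] r 0.0274
[374. 169.] 200 ztop 0.018 top c [ 0.6125 -0.2977] r 0.0204 mean [ 0.6128 -0.2984] 137 all c [ 0.6128 -0.2976] r 0.0204
[361. 201.] 82 ztop 0.013 top c [ 0.541  -0.2691] r 0.0133 mean [ 0.5411 -0.2685] 63 all c [ 0.5411 -0.2692] r 0.0137
[394. 208.] 389 ztop 0.023 top c [ 0.5251 -0.3385] r 0.0271 mean [ 0.525  -0.3391] 252 all c [ 0.5251 -0.3389] r 0.0274
[273. 225.] 1906 ztop 0.055 top c [ 0.4833 -0.0739] r 0.0085 mean [ 0.4834 -0.073 ] 59 all c [ 0.4828 -0.0746] r 0.0657
[202. 227.] 691 ztop 0.047 top c [0.4766 0.0772] r 0.0306 mean [0.477  0.0771] 560 all c [0.4767 0.0773] r 0.0309
[130. 234.] 793 ztop 0.034 top c [0.4592 0.2312] r 0.0187 mean [0.459  0.2309] 157 all c [0.4594 0.2314] r 0.0351
[346. 239.] 585 ztop 0.026 top c [ 0.457  -0.2357] r 0.0189 mean [ 0.4565 -0.2352] 138 all c [ 0.4567 -0.2355] r 0.0334
```

>>> servo_tool --pt "-0.028 0.017 0.003" --pt "-0.056 0.034 0.006" --pt "-0.083 0.052 0.009" --pt "-0.111 0.069 0.012" --pt "-0.139 0.087 0.016" --spin '[0,0,0,0,0]' --grip '[0.3,0.3,0.3,0.3,0.3]'

```text
time_s: 0.92
tcp_pos: [0.3606, -0.4222, 0.2318]
ee_rot: [[-0.9, -0.436, 0.001], [-0.436, 0.9, -0.001], [-0.0, -0.001, -1.0]]
wrist_force: [2.0, -0.3, 0.0]
gripper_width: 0.735
gripper_force: 0.0
```

>>> servo_tool --pt "-0.028 0.017 0.003" --pt "-0.056 0.034 0.006" --pt "-0.083 0.052 0.009" --pt "-0.111 0.069 0.012" --pt "-0.139 0.087 0.016" --spin '[0,0,0,0,0]' --grip '[0.3,0.3,0.3,0.3,0.3]'

```text
time_s: 1.33
tcp_pos: [0.4479, -0.283, 0.2159]
ee_rot: [[-0.9, -0.437, 0.001], [-0.437, 0.9, -0.0], [-0.001, -0.001, -1.0]]
wrist_force: [0.5, -0.4, -0.0]
gripper_width: 0.704
gripper_force: 0.0
```

>>> servo_tool --pt "-0.028 0.017 0.003" --pt "-0.056 0.034 0.006" --pt "-0.083 0.052 0.009" --pt "-0.111 0.069 0.012" --pt "-0.139 0.087 0.016" --spin '[0,0,0,0,0]' --grip '[0.3,0.3,0.3,0.3,0.3]'

```text
time_s: 1.75
tcp_pos: [0.535, -0.1439, 0.1999]
ee_rot: [[-0.9, -0.437, 0.001], [-0.437, 0.9, -0.0], [-0.001, -0.001, -1.0]]
wrist_force: [-0.2, -0.5, 1.6]
gripper_width: 0.7
gripper_force: 0.0
```

>>> servo_tool --pt "-0.035 0.022 0.004" --pt "-0.07 0.044 0.009" --pt "-0.105 0.066 0.013" --pt "-0.137 0.086 0.017" --pt "-0.137 0.086 0.017" --spin '[0,0,0,0,0]' --grip '[0.3,0.3,0.3,0.3,0.3]'

```text
time_s: 2.17
tcp_pos: [0.6229, -0.003, 0.1813]
ee_rot: [[-0.897, -0.442, 0.001], [-0.442, 0.897, 0.0], [-0.001, -0.0, -1.0]]
wrist_force: [0.3, 0.2, 0.3]
gripper_width: 0.7
gripper_force: 0.0
```

```bash
cat >> h.py <<'E'
def togo(x,y,z,s=None):
    s=s or sense(); R=np.array(s['ee_rot']); d=np.array([x,y,z])-s['tcp_pos']
    print('t %.2f'%s['time_s'],'tcp',np.round(s['tcp_pos'],4),'slide',np.round(d@R,4),'F',np.round(s['wrist_force'],1),'w %.1f'%(s['gripper_width']*87),'gf %.1f'%s['gripper_force'])
E
python3 - <<'E'
from fit import *
s,c=snap('wrist','w1.png'); togo(.6205,-.009,.0395,s); print(np.round(s['ee_rot'],4).tolist(),s['joints'])
print(np.round(c['hand_eye'],3).tolist())
blobs(cloud(c,s))
E
```

```text
t 2.17 tcp [ 0.6229 -0.003   0.1813] slide [ 0.005  -0.0043  0.1418] F [0.3 0.2 0.3] w 60.9 gf 0.0
[[-0.8972, -0.4417, 0.0014], [-0.4417, 0.8972, 0.0004], [-0.0014, -0.0002, -1.0]] [ 1.45887108e+01  2.47343640e+01 -5.27258561e+00 -2.70307578e-03
 -5.99107694e+01 -7.83766398e+01]
[[0.0, -0.965, -0.26, 0.071], [1.0, 0.0, -0.001, 0.0], [0.001, -0.26, 0.965, -0.137], [0.0, 0.0, 0.0, 1.0]]
[248.  31.] 7262 ztop 0.024 top c [ 0.5178 -0.0719] r 0.0361 mean [ 0.4915 -0.0694] 245 all c [ 0.4937 -0.0724] r 0.0604
[415.  78.] 5659 ztop 0.046 top c [0.4785 0.0785] r 0.0313 mean [0.4783 0.0776] 4794 all c [0.4784 0.0781] r 0.0313
[109.  91.] 2369 ztop 0.026 top c [ 0.6063 -0.1596] r 0.0181 mean [ 0.606  -0.1592] 829 all c [ 0.6068 -0.1599] r 0.0276
[249. 177.] 4051 ztop 0.026 top c [ 0.6221 -0.0078] r 0.0199 mean [ 0.6218 -0.008 ] 904 all c [ 0.6226 -0.0078] r 0.0394
[360. 228.] 3337 ztop 0.188 top c [0.5989 0.0264] r 0.0060 mean [0.5977 0.0254] 193 all c [0.5913 0.0986] r 0.0791
[181. 240.] 832 ztop 0.192 top c [ 0.6301 -0.0402] r 0.0058 mean [ 0.6301 -0.041 ] 107 all c [ 0.6371 -0.0366] r 0.0104
[  4. 240.] 47 ztop 0.017 top c [ 0.7922 -0.2046] r 0.0052 mean [ 0.7912 -0.2056] 42 all c [ 0.7901 -0.2063] r 0.0055
[182. 290.] 82 ztop 0.200 top c [ 0.641  -0.0281] r 0.0050 mean [ 0.641  -0.0279] 45 all c [ 0.6413 -0.0281] r 0.0052
[323. 290.] 84 ztop 0.199 top c [0.6143 0.027 ] r 0.0050 mean [0.6143 0.0269] 49 all c [0.6142 0.0274] r 0.0051
[183. 309.] 43 ztop 0.009 top c [ 0.7917 -0.0063] r 0.0059 mean [ 0.7905 -0.0076] 43 all c [ 0.7917 -0.0063] r 0.0059
```

View pics/w1.png

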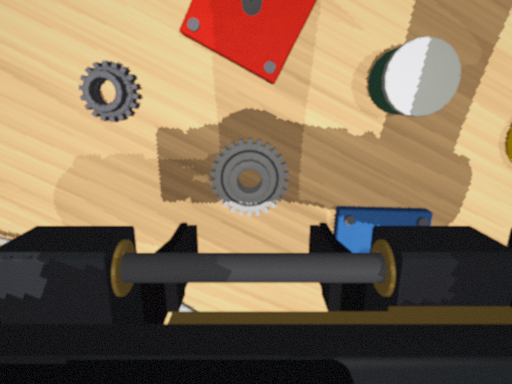

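The wrist picture shows the large gear centred between the fingers at (249,177), with its hub clear. The wrist and top cameras disagree by a constant of about (1.8, 1.3) mm, so I'll use the midpoint.

>>> servo_tool --pt "0.004 -0.004 0.02" --pt "0.004 -0.004 0.05" --pt "0.004 -0.004 0.08" --pt "0.004 -0.004 0.11" --pt "0.004 -0.004 0.12" --spin '[0,0,0,0,0]' --grip '[0.3,0.3,0.3,0.3,0.3]'

```text
time_s: 2.63
tcp_pos: [0.6146, -0.0149, 0.0584]
ee_rot: [[-0.901, -0.435, -0.008], [-0.435, 0.901, -0.001], [0.008, 0.003, -1.0]]
wrist_force: [-1.2, -0.9, -0.1]
gripper_width: 0.698
gripper_force: 0.0
```

>>> servo_tool --pt "0 0 0.008" --pt "0 0 0.016" --pt "0 0 0.022" --pt "0 0 0.022" --pt "0 0 0.022" --spin '[0,0,0,0,0]' --grip '[0.3,0.3,0.3,0.3,0.3]'

```text
time_s: 3.05
tcp_pos: [0.6185, -0.0135, 0.0414]
ee_rot: [[-0.9, -0.437, 0.002], [-0.437, 0.9, 0.0], [-0.001, -0.001, -1.0]]
wrist_force: [-0.4, 0.6, -0.1]
gripper_width: 0.697
gripper_force: 0.0
```

```bash
python3 -c "
from h import *
togo(.6214,-.0084,.0395)"
```

```text
t 3.05 tcp [ 0.6185 -0.0135  0.0414] slide [-0.0048  0.0034  0.0019] F [-0.4  0.6 -0.1] w 60.6 gf 0.0
```

>>> servo_tool --pt "-0.005 0.0035 0.0015" --pt "-0.005 0.0035 0.0015" --pt "-0.005 0.0035 0.0015" --pt "-0.005 0.0035 0.0015" --pt "-0.005 0.0035 0.0015" --spin '[0,0,0,0,0]' --grip '[0.3,0.3,0.3,0.7,0.7]'

```text
time_s: 3.47
tcp_pos: [0.621, -0.0081, 0.0393]
ee_rot: [[-0.9, -0.437, 0.0], [-0.437, 0.9, 0.0], [-0.0, -0.0, -1.0]]
wrist_force: [0.3, -0.6, 1.0]
gripper_width: 0.618
gripper_force: 0.0
```

>>> servo_tool --pt "0 0 0" --pt "0 0 0" --pt "0 0 0" --pt "0 0 0" --pt "0 0 0" --spin '[0,0,0,0,0]' --grip '[0.7,0.7,0.7,0.7,0.7]'

```text
time_s: 3.88
tcp_pos: [0.6209, -0.0082, 0.0391]
ee_rot: [[-0.9, -0.437, -0.0], [-0.437, 0.9, 0.0], [0.0, 0.0, -1.0]]
wrist_force: [-0.0, 0.4, 0.8]
gripper_width: 0.447
gripper_force: 30.0
```

>>> servo_tool --pt "0 0 -0.01" --pt "0 0 -0.03" --pt "0 0 -0.06" --pt "0 0 -0.09" --pt "0 0 -0.11" --spin '[0,0,0,0,0]' --grip '[0.7,0.7,0.7,0.7,0.7]'

```text
time_s: 4.3
tcp_pos: [0.6215, -0.0083, 0.1521]
ee_rot: [[-0.899, -0.437, 0.003], [-0.437, 0.899, 0.0], [-0.003, -0.001, -1.0]]
wrist_force: [0.1, 0.2, -2.3]
gripper_width: 0.445
gripper_force: 30.0
```

>>> servo_tool --pt "0 0 0" --pt "0 0 0" --pt "0 0 0" --pt "0 0 0" --pt "0 0 0" --spin '[0,0,0,0,0]' --grip '[0.7,0.7,0.7,0.7,0.7]'

```text
time_s: 4.72
tcp_pos: [0.6199, -0.0084, 0.147]
ee_rot: [[-0.9, -0.436, -0.004], [-0.436, 0.9, -0.001], [0.004, 0.001, -1.0]]
wrist_force: [0.1, -0.4, -3.0]
gripper_width: 0.45
gripper_force: 30.0
```

```bash
python3 -c "
from fit import *
s,c=snap('wrist','w2.png'); togo(.6328,.1480,.15,s)
blobs(cloud(c,s))"
```

```text
t 4.72 tcp [ 0.6199 -0.0084  0.147 ] slide [-0.0799  0.1351 -0.0031] F [ 0.1 -0.4 -3. ] w 39.2 gf 30.0
[250.  32.] 8365 ztop 0.019 top c [ 0.4965 -0.0722] r 0.0575 mean [ 0.5068 -0.067 ] 4014 all c [ 0.4964 -0.0724] r 0.0587
[440.  80.] 7487 ztop 0.046 top c [0.4783 0.0785] r 0.0314 mean [0.4782 0.0775] 6194 all c [0.4784 0.0786] r 0.0315
[95. 98.] 3017 ztop 0.026 top c [ 0.6062 -0.1594] r 0.0181 mean [ 0.6058 -0.1591] 1057 all c [ 0.6062 -0.16  ] r 0.0278
[253. 216.] 8597 ztop 0.153 top c [ 0.6105 -0.0128] r 0.0313 mean [ 0.6109 -0.0127] 439 all c [ 0.6208 -0.008 ] r 0.0392
[396. 229.] 729 ztop 0.200 top c [0.572 0.011] r 0.0145 mean [0.5709 0.0083] 441 all c [0.5776 0.087 ] r 0.0899
[126. 229.] 433 ztop 0.200 top c [ 0.6054 -0.0576] r 0.0144 mean [ 0.6026 -0.057 ] 432 all c [ 0.6054 -0.0576] r 0.0144
[509. 243.] 106 ztop 0.195 top c [0.5576 0.0492] r 0.0044 mean [0.5581 0.0497] 106 all c [0.5576 0.0492] r 0.0044
[  6. 306.] 530 ztop 0.198 top c [ 0.6454 -0.0831] r 0.0082 mean [ 0.646  -0.0832] 365 all c [ 0.6464 -0.0836] r 0.0090
[252. 294.] 3125 ztop 0.198 top c [ 0.6079 -0.0141] r 0.0252 mean [ 0.6077 -0.0141] 272 all c [ 0.6254 -0.0056] r 0.0355
[502. 305.] 762 ztop 0.199 top c [0.5759 0.0577] r 0.0082 mean [0.5759 0.0581] 432 all c [0.5765 0.0587] r 0.0091
```

>>> servo_tool --pt "-0.012 0.02 0" --pt "-0.03 0.052 0" --pt "-0.049 0.084 0" --pt "-0.066 0.115 0" --pt "-0.0785 0.1355 0" --spin '[0,0,0,0,0]' --grip '[0.7,0.7,0.7,0.7,0.7]'

```text
time_s: 5.18
tcp_pos: [0.6321, 0.1508, 0.148]
ee_rot: [[-0.899, -0.438, -0.001], [-0.438, 0.899, -0.0], [0.001, 0.0, -1.0]]
wrist_force: [-0.1, -0.9, -2.3]
gripper_width: 0.447
gripper_force: 30.0
```

>>> servo_tool --pt "0 0 0" --pt "0 0 0.01" --pt "0 0 0.02" --pt "0 0 0.027" --pt "0 0 0.027" --spin '[0,0,0,0,0]' --grip '[0.7,0.7,0.7,0.7,0.7]'

```text
time_s: 5.6
tcp_pos: [0.6306, 0.1461, 0.1186]
ee_rot: [[-0.901, -0.435, -0.006], [-0.435, 0.901, -0.002], [0.006, 0.001, -1.0]]
wrist_force: [0.1, -1.0, -3.8]
gripper_width: 0.447
gripper_force: 30.0
```

>>> servo_tool --pt "0 0 0" --pt "0 0 0" --pt "0 0 0" --pt "0 0 0" --pt "0 0 0" --spin '[0,0,0,0,0]' --grip '[0.7,0.7,0.7,0.7,0.7]'

```text
time_s: 6.02
tcp_pos: [0.6326, 0.1479, 0.1226]
ee_rot: [[-0.9, -0.436, 0.001], [-0.436, 0.9, 0.0], [-0.001, -0.0, -1.0]]
wrist_force: [-0.0, 0.3, -3.6]
gripper_width: 0.448
gripper_force: 30.0
```

```bash
python3 -c "
from fit import *
s,c=snap('wrist','w3.png'); togo(.6328,.1480,.055,s)
P=cloud(c,s); blobs(P,box=(.55,.72,.08,.22))
c=capture('side'); i=c['pixels']; R,t=np.array(c['R']),np.array(c['t']); p=R@[.633,.148,.07]+t
u=int(c['fx']*p[0]/p[2]+c['cx']);v=int(c['fy']*p[1]/p[2]+c['cy']);print(u,v)
w=cv2.imread('pics/w3.png'); z=cv2.resize(i[max(v-50,0):v+50,max(u-60,0):u+60],None,fx=4,fy=4)
w=cv2.resize(w,(400,300)); z=cv2.resize(z,(400,300)); cv2.imwrite('pics/m3.png',np.hstack([w,z]))"
```

```text
t 6.02 tcp [0.6326 0.1479 0.1226] slide [-0.0002  0.0001  0.0676] F [-0.   0.3 -3.6] w 38.9 gf 30.0
[261. 257.] 52663 ztop 0.197 top c [0.6051 0.138 ] r 0.0540 mean [0.6063 0.148 ] 4940 all c [0.6126 0.1485] r 0.0726
249 116
```

View pics/m3.png

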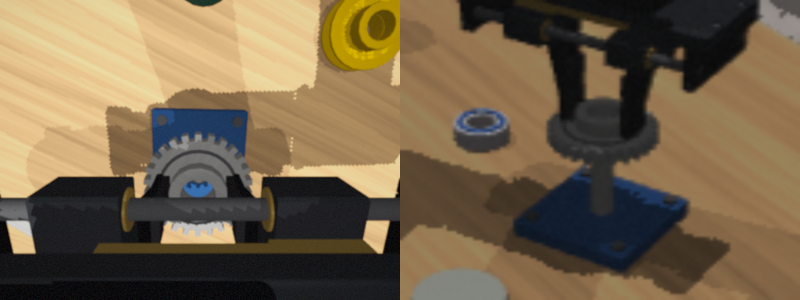

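The gear is centred over the spindle: side view on the right, gear (600,130), spindle (600,185). Descending.

>>> servo_tool --pt "0 0 0.006" --pt "0 0 0.012" --pt "0 0 0.018" --pt "0 0 0.024" --pt "0 0 0.03" --spin '[0,0,0,0,0]' --grip '[0.7,0.7,0.7,0.7,0.7]'

```text
time_s: 6.53
tcp_pos: [0.6321, 0.1479, 0.091]
ee_rot: [[-0.9, -0.437, -0.001], [-0.437, 0.9, -0.0], [0.001, 0.0, -1.0]]
wrist_force: [-0.3, 0.7, -2.8]
gripper_width: 0.445
gripper_force: 30.0
```

>>> servo_tool --pt "0 0 0.008" --pt "0 0 0.016" --pt "0 0 0.024" --pt "0 0 0.03" --pt "0 0 0.033" --spin '[0,0,0,0,0]' --grip '[0.7,0.7,0.7,0.7,0.7]'

```text
time_s: 6.95
tcp_pos: [0.6318, 0.1477, 0.0576]
ee_rot: [[-0.9, -0.436, -0.002], [-0.436, 0.9, -0.001], [0.002, 0.0, -1.0]]
wrist_force: [0.0, -0.2, -3.4]
gripper_width: 0.447
gripper_force: 30.0
```

>>> servo_tool --pt "0 0 0.001" --pt "0 0 0.002" --pt "0 0 0.003" --pt "0 0 0.004" --pt "0 0 0.0045" --spin '[0,0,0,0,0]' --grip '[0.7,0.7,0.7,0.7,0.7]'

```text
time_s: 7.37
tcp_pos: [0.6325, 0.148, 0.0548]
ee_rot: [[-0.9, -0.437, 0.001], [-0.437, 0.9, 0.0], [-0.001, -0.0, -1.0]]
wrist_force: [-0.5, -0.2, -2.0]
gripper_width: 0.447
gripper_force: 30.0
```

>>> servo_tool --pt "0 0 0" --pt "0 0 0" --pt "0 0 0" --pt "0 0 0" --pt "0 0 0" --spin '[0,0,0,0,0]' --grip '[0.7,0.7,0.7,0.7,0.7]'

```text
time_s: 7.78
tcp_pos: [0.6324, 0.148, 0.0547]
ee_rot: [[-0.9, -0.437, 0.0], [-0.437, 0.9, 0.0], [-0.0, 0.0, -1.0]]
wrist_force: [0.9, 0.8, -3.6]
gripper_width: 0.446
gripper_force: 30.0
```

>>> servo_tool --pt "0 0 0.0005" --pt "0 0 0.001" --pt "0 0 0.001" --pt "0 0 0.001" --pt "0 0 0.001" --spin '[0,0,0,0,0]' --grip '[0.7,0.7,0.7,0.5,0.3]'

```text
time_s: 8.2
tcp_pos: [0.6329, 0.1481, 0.054]
ee_rot: [[-0.9, -0.437, 0.001], [-0.437, 0.9, 0.0], [-0.002, -0.0, -1.0]]
wrist_force: [1.0, 0.3, 0.4]
gripper_width: 0.512
gripper_force: 0.0
```

>>> servo_tool --pt "0 0 0" --pt "0 0 0" --pt "0 0 0" --pt "0 0 0" --pt "0 0 -0.003" --spin '[0,0,0,0,0]' --grip '[0.3,0.3,0.3,0.3,0.3]'

```text
time_s: 8.62
tcp_pos: [0.632, 0.1478, 0.056]
ee_rot: [[-0.9, -0.436, -0.001], [-0.436, 0.9, -0.0], [0.001, 0.0, -1.0]]
wrist_force: [-1.2, -0.7, 0.5]
gripper_width: 0.698
gripper_force: 0.0
```

>>> servo_tool --pt "0 0 -0.01" --pt "0 0 -0.03" --pt "0 0 -0.06" --pt "0 0 -0.085" --pt "0 0 -0.1" --spin '[0,0,0,0,0]' --grip '[0.3,0.3,0.3,0.3,0.3]'

```text
time_s: 9.03
tcp_pos: [0.6339, 0.1484, 0.1611]
ee_rot: [[-0.899, -0.437, 0.006], [-0.437, 0.899, 0.002], [-0.006, -0.001, -1.0]]
wrist_force: [0.9, -0.2, 0.1]
gripper_width: 0.702
gripper_force: 0.0
```

>>> servo_tool --pt "0.01 -0.018 0" --pt "0.024 -0.044 0" --pt "0.038 -0.07 0" --pt "0.054 -0.1 0" --pt "0.07 -0.13 0" --spin '[0,0,0,0,0]' --grip '[0.3,0.3,0.3,0.3,0.3]'

```text
time_s: 9.45
tcp_pos: [0.6262, -0.0006, 0.1578]
ee_rot: [[-0.899, -0.438, 0.002], [-0.438, 0.899, 0.0], [-0.001, -0.0, -1.0]]
wrist_force: [0.1, -0.1, -1.0]
gripper_width: 0.698
gripper_force: 0.0
```

>>> servo_tool --pt "0.016 -0.03 0" --pt "0.032 -0.06 0" --pt "0.048 -0.09 0" --pt "0.064 -0.12 0" --pt "0.08 -0.15 0" --spin '[0,0,0,0,0]' --grip '[0.3,0.3,0.3,0.3,0.3]'

```text
time_s: 9.87
tcp_pos: [0.6196, -0.1711, 0.1578]
ee_rot: [[-0.9, -0.437, 0.001], [-0.437, 0.9, -0.0], [-0.001, -0.001, -1.0]]
wrist_force: [1.7, 0.4, -0.2]
gripper_width: 0.699
gripper_force: 0.0
```

>>> servo_tool --pt "0.016 -0.03 0" --pt "0.032 -0.06 0" --pt "0.046 -0.085 0" --pt "0.056 -0.103 0" --pt "0.0615 -0.112 0" --spin '[0,0,0,0,0]' --grip '[0.3,0.3,0.3,0.3,0.3]'

```text
time_s: 10.28
tcp_pos: [0.6128, -0.2999, 0.1573]
ee_rot: [[-0.901, -0.434, 0.001], [-0.434, 0.901, -0.001], [-0.001, -0.001, -1.0]]
wrist_force: [-0.3, 0.6, 0.5]
gripper_width: 0.703
gripper_force: 0.0
```

>>> servo_tool --pt "0 0 0" --pt "0 0 0" --pt "0 0 0" --pt "0 0 0" --pt "0 0 0" --spin '[0,0,0,0,0]' --grip '[0.3,0.3,0.3,0.3,0.3]'

```text
time_s: 10.7
tcp_pos: [0.6136, -0.2956, 0.1568]
ee_rot: [[-0.899, -0.438, 0.0], [-0.438, 0.899, 0.0], [-0.0, -0.0, -1.0]]
wrist_force: [0.1, -0.2, 0.9]
gripper_width: 0.7
gripper_force: 0.0
```

```bash
python3 -c "
from fit import *
s,c=snap('wrist','w4.png'); togo(.6135,-.2971,.028,s)
blobs(cloud(c,s),hi=.1)
s,c=snap('top','t4.png'); blobs(cloud(c),hi=.1)"
```

```text
t 10.70 tcp [ 0.6136 -0.2956  0.1568] slide [ 0.0008 -0.0012  0.1288] F [ 0.1 -0.2  0.9] w 60.9 gf 0.0
[401.  53.] 4742 ztop 0.026 top c [ 0.4588 -0.2345] r 0.0191 mean [ 0.459  -0.2352] 1297 all c [ 0.4589 -0.2343] r 0.0335
[252.  72.] 2573 ztop 0.023 top c [ 0.5267 -0.3383] r 0.0270 mean [ 0.5262 -0.3386] 2415 all c [ 0.5266 -0.3385] r 0.0273
[316. 130.] 538 ztop 0.012 top c [ 0.543  -0.2679] r 0.0137 mean [ 0.5428 -0.2681] 516 all c [ 0.543  -0.2679] r 0.0138
[494. 174.] 2587 ztop 0.018 top c [ 0.4999 -0.0948] r 0.0409 mean [ 0.5096 -0.1043] 1895 all c [ 0.4956 -0.091 ] r 0.0469
[251. 188.] 1091 ztop 0.017 top c [ 0.6148 -0.2972] r 0.0198 mean [ 0.6141 -0.2975] 973 all c [ 0.6147 -0.2972] r 0.0199
[374. 230.] 751 ztop 0.019 top c [ 0.6054 -0.1689] r 0.0155 mean [ 0.6116 -0.1753] 50 all c [ 0.6048 -0.1638] r 0.0265
[200.  84.] 38 ztop 0.010 top c [0.7953 0.094 ] r 0.0139 mean [0.7958 0.0936] 38 all c [0.7953 0.094 ] r 0.0139
[250.  88.] 197 ztop 0.009 top c [ 0.7905 -0.0073] r 0.0617 mean [ 0.7911 -0.0182] 197 all c [ 0.7905 -0.0073] r 0.0617
[173. 156.] 1879 ztop 0.060 top c [0.6313 0.1477] r 0.0084 mean [0.6302 0.1464] 62 all c [0.6324 0.1479] r 0.0663
[ 98. 159.] 311 ztop 0.021 top c [0.6206 0.3099] r 0.0227 mean [0.6198 0.31  ] 193 all c [0.621  0.3098] r 0.0231
[312. 171.] 326 ztop 0.026 top c [ 0.6045 -0.161 ] r 0.0177 mean [ 0.6051 -0.1602] 112 all c [ 0.6051 -0.1606] r 0.0274
[273. 225.] 1910 ztop 0.056 top c [ 0.4832 -0.0738] r 0.0084 mean [ 0.4834 -0.073 ] 59 all c [ 0.4827 -0.0745] r 0.0657
[202. 227.] 691 ztop 0.047 top c [0.4765 0.0772] r 0.0307 mean [0.4766 0.0777] 576 all c [0.4767 0.0773] r 0.0309
[130. 234.] 795 ztop 0.035 top c [0.4589 0.2314] r 0.0189 mean [0.4592 0.2312] 147 all c [0.4586 0.2319] r 0.0354
```

View pics/w4.png

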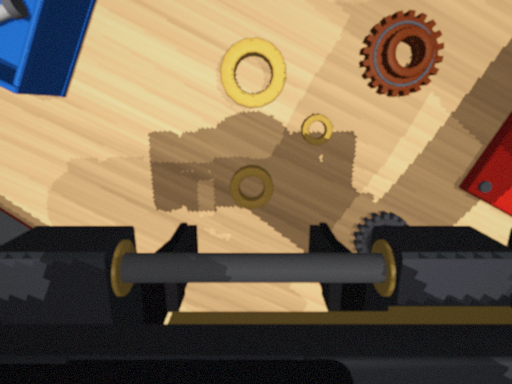

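The spacer at (251,188) has r = 19.9 mm, so it is the right one, and it is centred under the jaws.

>>> servo_tool --pt "0 0 0.02" --pt "0 0 0.045" --pt "0 0 0.07" --pt "0 0 0.09" --pt "0 0 0.105" --spin '[0,0,0,0,0]' --grip '[0.3,0.3,0.3,0.3,0.3]'

```text
time_s: 11.22
tcp_pos: [0.6124, -0.2962, 0.0494]
ee_rot: [[-0.9, -0.437, -0.003], [-0.437, 0.9, 0.001], [0.002, 0.002, -1.0]]
wrist_force: [-0.1, -0.1, -0.1]
gripper_width: 0.701
gripper_force: 0.0
```

>>> servo_tool --pt "0 0 0.008" --pt "0 0 0.016" --pt "0 0 0.022" --pt "0 0 0.024" --pt "0 0 0.024" --spin '[0,0,0,0,0]' --grip '[0.3,0.3,0.3,0.3,0.3]'

```text
time_s: 11.63
tcp_pos: [0.6134, -0.297, 0.0277]
ee_rot: [[-0.9, -0.437, 0.0], [-0.437, 0.9, -0.0], [-0.0, -0.0, -1.0]]
wrist_force: [0.6, 0.4, 0.3]
gripper_width: 0.703
gripper_force: 0.0
```

>>> servo_tool --pt "0 0 0" --pt "0 0 0" --pt "0 0 0" --pt "0 0 0" --pt "0 0 0" --spin '[0,0,0,0,0]' --grip '[0.3,0.4,0.7,0.7,0.7]'

```text
time_s: 12.05
tcp_pos: [0.6134, -0.2971, 0.0279]
ee_rot: [[-0.9, -0.437, 0.001], [-0.437, 0.9, -0.0], [-0.001, -0.0, -1.0]]
wrist_force: [-0.8, -0.8, -0.2]
gripper_width: 0.482
gripper_force: 0.0
```

>>> servo_tool --pt "0 0 0" --pt "0 0 0" --pt "0 0 0" --pt "0 0 0" --pt "0 0 0" --spin '[0,0,0,0,0]' --grip '[0.7,0.7,0.7,0.7,0.7]'

```text
time_s: 12.47
tcp_pos: [0.6134, -0.2971, 0.0279]
ee_rot: [[-0.9, -0.437, 0.0], [-0.437, 0.9, -0.0], [-0.0, -0.0, -1.0]]
wrist_force: [-0.4, 0.5, 2.7]
gripper_width: 0.448
gripper_force: 30.0
```

>>> servo_tool --pt "0 0 -0.01" --pt "0 0 -0.03" --pt "0 0 -0.06" --pt "0 0 -0.09" --pt "0 0 -0.11" --spin '[0,0,0,0,0]' --grip '[0.7,0.7,0.7,0.7,0.7]'

```text
time_s: 12.88
tcp_pos: [0.614, -0.2974, 0.1408]
ee_rot: [[-0.899, -0.437, 0.003], [-0.437, 0.899, -0.001], [-0.002, -0.002, -1.0]]
wrist_force: [1.2, -0.4, -0.2]
gripper_width: 0.449
gripper_force: 30.0
```

>>> servo_tool --pt "0 0 0" --pt "0 0 0" --pt "0 0 0" --pt "0 0 0" --pt "0 0 0" --spin '[0,0,0,0,0]' --grip '[0.7,0.7,0.7,0.7,0.7]'

```text
time_s: 13.3
tcp_pos: [0.6124, -0.2968, 0.1356]
ee_rot: [[-0.9, -0.436, -0.003], [-0.436, 0.9, 0.001], [0.003, 0.002, -1.0]]
wrist_force: [0.1, -0.8, -1.4]
gripper_width: 0.45
gripper_force: 30.0
```

>>> servo_tool --pt "-0.01 0.018 0" --pt "-0.024 0.044 0" --pt "-0.038 0.07 0" --pt "-0.054 0.1 0" --pt "-0.07 0.13 0" --spin '[0,0,0,0,0]' --grip '[0.7,0.7,0.7,0.7,0.7]'

```text
time_s: 13.72
tcp_pos: [0.6188, -0.1485, 0.1363]
ee_rot: [[-0.9, -0.436, -0.002], [-0.436, 0.9, -0.0], [0.002, 0.001, -1.0]]
wrist_force: [1.4, 1.2, -1.0]
gripper_width: 0.45
gripper_force: 30.0
```

>>> servo_tool --pt "-0.016 0.03 0" --pt "-0.032 0.06 0" --pt "-0.048 0.09 0" --pt "-0.064 0.12 0" --pt "-0.08 0.15 0" --spin '[0,0,0,0,0]' --grip '[0.7,0.7,0.7,0.7,0.7]'

```text
time_s: 14.13
tcp_pos: [0.6254, 0.0219, 0.1365]
ee_rot: [[-0.9, -0.437, -0.002], [-0.437, 0.9, -0.001], [0.002, 0.0, -1.0]]
wrist_force: [0.2, -0.1, -0.4]
gripper_width: 0.447
gripper_force: 30.0
```

>>> servo_tool --pt "-0.016 0.03 0" --pt "-0.032 0.06 0" --pt "-0.046 0.085 0" --pt "-0.056 0.103 0" --pt "-0.0615 0.112 0" --spin '[0,0,0,0,0]' --grip '[0.7,0.7,0.7,0.7,0.7]'

```text
time_s: 14.55
tcp_pos: [0.632, 0.1506, 0.1364]
ee_rot: [[-0.898, -0.439, -0.001], [-0.439, 0.898, -0.0], [0.001, 0.0, -1.0]]
wrist_force: [-0.5, 0.6, -0.8]
gripper_width: 0.45
gripper_force: 30.0
```

>>> servo_tool --pt "0 0 0" --pt "0 0 0.008" --pt "0 0 0.016" --pt "0 0 0.024" --pt "0 0 0.028" --spin '[0,0,0,0,0]' --grip '[0.7,0.7,0.7,0.7,0.7]'

```text
time_s: 14.97
tcp_pos: [0.6314, 0.1462, 0.1074]
ee_rot: [[-0.901, -0.435, -0.003], [-0.435, 0.901, -0.001], [0.003, 0.0, -1.0]]
wrist_force: [-1.1, 0.2, -1.3]
gripper_width: 0.449
gripper_force: 30.0
```

>>> servo_tool --pt "0 0 0" --pt "0 0 0" --pt "0 0 0" --pt "0 0 0" --pt "0 0 0" --spin '[0,0,0,0,0]' --grip '[0.7,0.7,0.7,0.7,0.7]'

```text
time_s: 15.38
tcp_pos: [0.6327, 0.148, 0.1101]
ee_rot: [[-0.9, -0.437, 0.001], [-0.437, 0.9, 0.0], [-0.001, -0.0, -1.0]]
wrist_force: [-0.2, 0.3, -0.7]
gripper_width: 0.448
gripper_force: 30.0
```

```bash
cat > side.py <<'E'
from h import *
import sys
x,y,f=float(sys.argv[1]),float(sys.argv[2]),sys.argv[3]
c=capture('side'); i=c['pixels']; R,t=np.array(c['R']),np.array(c['t']); p=R@[x,y,.07]+t
u=int(c['fx']*p[0]/p[2]+c['cx']);v=int(c['fy']*p[1]/p[2]+c['cy'])
cv2.imwrite('pics/'+f,cv2.resize(i[max(v-60,0):v+60,max(u-80,0):u+80],None,fx=5,fy=5)); togo(x,y,.07)
E
python3 side.py .6328 .148 s5.png
```

```text
t 15.43 tcp [0.6326 0.148  0.11  ] slide [-0.0002 -0.0001  0.04  ] F [ 0.8  0.4 -0.4] w 39.1 gf 30.0
```

View pics/s5.png

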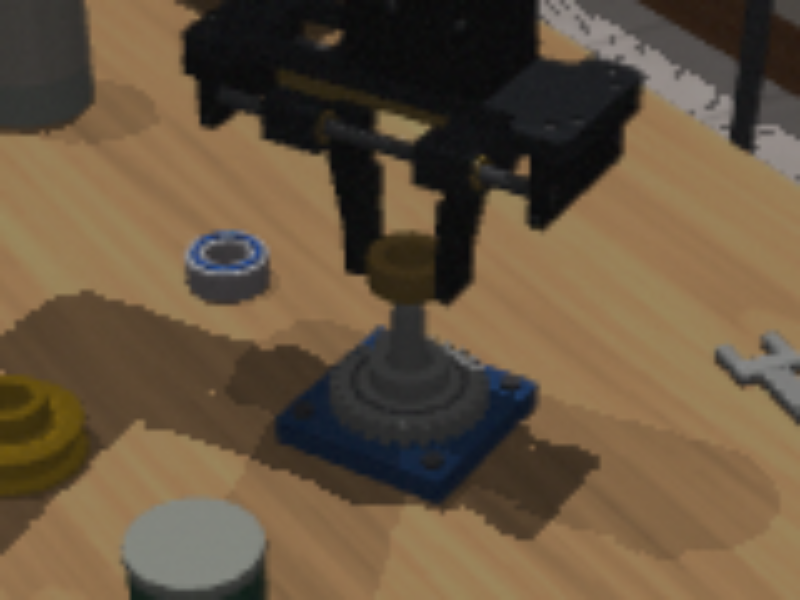

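The spacer is centred over the spindle at (405,270), and the large gear sits flat at (410,385).

>>> servo_tool --pt "0 0 0.006" --pt "0 0 0.012" --pt "0 0 0.019" --pt "0 0 0.026" --pt "0 0 0.031" --spin '[0,0,0,0,0]' --grip '[0.7,0.7,0.7,0.7,0.7]'

```text
time_s: 15.85
tcp_pos: [0.6318, 0.1478, 0.077]
ee_rot: [[-0.9, -0.437, -0.002], [-0.437, 0.9, -0.001], [0.002, 0.0, -1.0]]
wrist_force: [-0.2, -0.5, -1.8]
gripper_width: 0.45
gripper_force: 30.0
```

>>> servo_tool --pt "0 0 0.003" --pt "0 0 0.006" --pt "0 0 0.008" --pt "0 0 0.01" --pt "0 0 0.0105" --spin '[0,0,0,0,0]' --grip '[0.7,0.7,0.7,0.7,0.7]'

```text
time_s: 16.27
tcp_pos: [0.6324, 0.148, 0.0679]
ee_rot: [[-0.9, -0.437, -0.0], [-0.437, 0.9, -0.0], [0.0, -0.0, -1.0]]
wrist_force: [-1.0, 0.2, -0.4]
gripper_width: 0.449
gripper_force: 30.0
```

>>> servo_tool --pt "0 0 0" --pt "0 0 0.0005" --pt "0 0 0.001" --pt "0 0 0.001" --pt "0 0 0.001" --spin '[0,0,0,0,0]' --grip '[0.7,0.7,0.7,0.7,0.7]'

```text
time_s: 16.68
tcp_pos: [0.6326, 0.1481, 0.0679]
ee_rot: [[-0.9, -0.437, 0.001], [-0.437, 0.9, 0.0], [-0.001, -0.0, -1.0]]
wrist_force: [-1.7, 0.8, 4.0]
gripper_width: 0.45
gripper_force: 30.0
```

>>> servo_tool --pt "0 0 0" --pt "0 0 0" --pt "0 0 0" --pt "0 0 0" --pt "0 0 0" --spin '[0,0,0,0,0]' --grip '[0.5,0.3,0.3,0.3,0.3]'

```text
time_s: 17.1
tcp_pos: [0.6323, 0.1479, 0.0667]
ee_rot: [[-0.9, -0.436, -0.0], [-0.436, 0.9, -0.0], [0.0, 0.0, -1.0]]
wrist_force: [0.2, -0.5, 0.5]
gripper_width: 0.671
gripper_force: 0.0
```

>>> servo_tool --pt "0 0 0" --pt "0 0 -0.015" --pt "0 0 -0.04" --pt "0 0 -0.065" --pt "0 0 -0.08" --spin '[0,0,0,0,0]' --grip '[0.3,0.3,0.3,0.3,0.3]'

```text
time_s: 17.52
tcp_pos: [0.6335, 0.1482, 0.1497]
ee_rot: [[-0.899, -0.437, 0.003], [-0.437, 0.899, 0.001], [-0.003, -0.001, -1.0]]
wrist_force: [1.3, 0.1, -0.7]
gripper_width: 0.698
gripper_force: 0.0
```

>>> servo_tool --pt "0.011 -0.018 0" --pt "0.028 -0.046 0" --pt "0.045 -0.075 0" --pt "0.063 -0.105 0" --pt "0.081 -0.135 0" --spin '[0,0,0,0,0]' --grip '[0.3,0.3,0.3,0.3,0.3]'

```text
time_s: 17.93
tcp_pos: [0.6181, -0.01, 0.1471]
ee_rot: [[-0.899, -0.437, 0.0], [-0.437, 0.899, 0.0], [-0.0, -0.0, -1.0]]
wrist_force: [-0.1, -0.4, 0.2]
gripper_width: 0.697
gripper_force: 0.0
```

>>> servo_tool --pt "0.018 -0.03 0" --pt "0.036 -0.06 0" --pt "0.054 -0.09 0" --pt "0.068 -0.115 0" --pt "0.078 -0.1305 0" --spin '[0,0,0,0,0]' --grip '[0.3,0.3,0.3,0.3,0.3]'

```text
time_s: 18.35
tcp_pos: [0.6047, -0.1631, 0.147]
ee_rot: [[-0.901, -0.435, -0.0], [-0.435, 0.901, -0.0], [0.0, -0.0, -1.0]]
wrist_force: [0.5, 1.0, 0.4]
gripper_width: 0.698
gripper_force: 0.0
```

>>> servo_tool --pt "0 0 0" --pt "0 0 0" --pt "0 0 0" --pt "0 0 0" --pt "0 0 0" --spin '[0,0,0,0,0]' --grip '[0.3,0.3,0.3,0.3,0.3]'

```text
time_s: 18.77
tcp_pos: [0.6055, -0.1592, 0.1471]
ee_rot: [[-0.899, -0.438, 0.0], [-0.438, 0.899, 0.0], [-0.0, 0.0, -1.0]]
wrist_force: [-0.1, -0.3, 0.6]
gripper_width: 0.696
gripper_force: 0.0
```

```bash
python3 -c "
from fit import *
s,c=snap('wrist','w6.png'); togo(.6055,-.1602,.0395,s)
blobs(cloud(c,s),hi=.1,box=(.55,.68,-.22,-.1))
s,c=snap('top','t6.png'); blobs(cloud(c),hi=.1,box=(.54,.7,0.08,.22))"; python3 side.py .6328 .148 s6.png
```

```text
t 18.77 tcp [ 0.6055 -0.1592  0.1471] slide [ 0.0005 -0.0009  0.1076] F [-0.1 -0.3  0.6] w 60.6 gf 0.0
[252. 189.] 2143 ztop 0.026 top c [ 0.6064 -0.16  ] r 0.0180 mean [ 0.6056 -0.1601] 801 all c [ 0.6064 -0.1598] r 0.0274
[172. 156.] 1814 ztop 0.062 top c [0.6312 0.1524] r 0.0129 mean [0.6303 0.1472] 63 all c [0.6323 0.1477] r 0.0662
t 18.92 tcp [ 0.6054 -0.1595  0.1471] slide [-0.1592  0.2645  0.0771] F [-0.2  0.1 -0.2] w 61.1 gf 0.0
```

>>> servo_tool --pt "0 0 0.02" --pt "0 0 0.045" --pt "0 0 0.07" --pt "0 0 0.085" --pt "0 0 0.095" --spin '[0,0,0,0,0]' --grip '[0.3,0.3,0.3,0.3,0.3]'

```text
time_s: 19.33
tcp_pos: [0.6042, -0.1598, 0.0499]
ee_rot: [[-0.9, -0.437, -0.003], [-0.437, 0.9, 0.0], [0.003, 0.002, -1.0]]
wrist_force: [-0.2, 0.0, -0.2]
gripper_width: 0.7
gripper_force: 0.0
```

>>> servo_tool --pt "0 0 0.006" --pt "0 0 0.011" --pt "0 0 0.0125" --pt "0 0 0.0125" --pt "0 0 0.0125" --spin '[0,0,0,0,0]' --grip '[0.3,0.3,0.3,0.3,0.3]'

```text
time_s: 19.75
tcp_pos: [0.6059, -0.1604, 0.0405]
ee_rot: [[-0.9, -0.437, 0.002], [-0.437, 0.9, -0.0], [-0.001, -0.001, -1.0]]
wrist_force: [1.5, -0.5, -0.6]
gripper_width: 0.701
gripper_force: 0.0
```

>>> servo_tool --pt "0 0 0" --pt "0 0 0" --pt "0 0 0" --pt "0 0 0" --pt "0 0 0" --spin '[0,0,0,0,0]' --grip '[0.4,0.7,0.75,0.75,0.75]'

```text
time_s: 20.17
tcp_pos: [0.6053, -0.1603, 0.0397]
ee_rot: [[-0.9, -0.437, 0.0], [-0.437, 0.9, 0.0], [-0.0, -0.0, -1.0]]
wrist_force: [0.2, 1.2, 2.2]
gripper_width: 0.408
gripper_force: 25.1
```

>>> servo_tool --pt "0 0 0" --pt "0 0 0" --pt "0 0 0" --pt "0 0 0" --pt "0 0 0" --spin '[0,0,0,0,0]' --grip '[0.75,0.75,0.75,0.75,0.75]'

```text
time_s: 20.58
tcp_pos: [0.6053, -0.1603, 0.0397]
ee_rot: [[-0.9, -0.437, 0.0], [-0.437, 0.9, -0.0], [-0.0, -0.0, -1.0]]
wrist_force: [-0.9, -0.4, 2.2]
gripper_width: 0.404
gripper_force: 30.0
```

>>> servo_tool --pt "0 0 -0.01" --pt "0 0 -0.03" --pt "0 0 -0.06" --pt "0 0 -0.09" --pt "0 0 -0.11" --spin '[0,0,0,0,0]' --grip '[0.75,0.75,0.75,0.75,0.75]'

```text
time_s: 21.0
tcp_pos: [0.606, -0.1605, 0.1525]
ee_rot: [[-0.899, -0.437, 0.003], [-0.437, 0.899, -0.001], [-0.002, -0.002, -1.0]]
wrist_force: [1.5, -0.5, -0.8]
gripper_width: 0.404
gripper_force: 30.0
```

>>> servo_tool --pt "0 0 0" --pt "0 0 0" --pt "0 0 0" --pt "0 0 0" --pt "0 0 0" --spin '[0,0,0,0,0]' --grip '[0.75,0.75,0.75,0.75,0.75]'

```text
time_s: 21.42
tcp_pos: [0.6043, -0.1603, 0.1477]
ee_rot: [[-0.9, -0.436, -0.004], [-0.436, 0.9, 0.0], [0.003, 0.002, -1.0]]
wrist_force: [0.4, 0.2, -1.8]
gripper_width: 0.4
gripper_force: 30.0
```

View pics/s6.png

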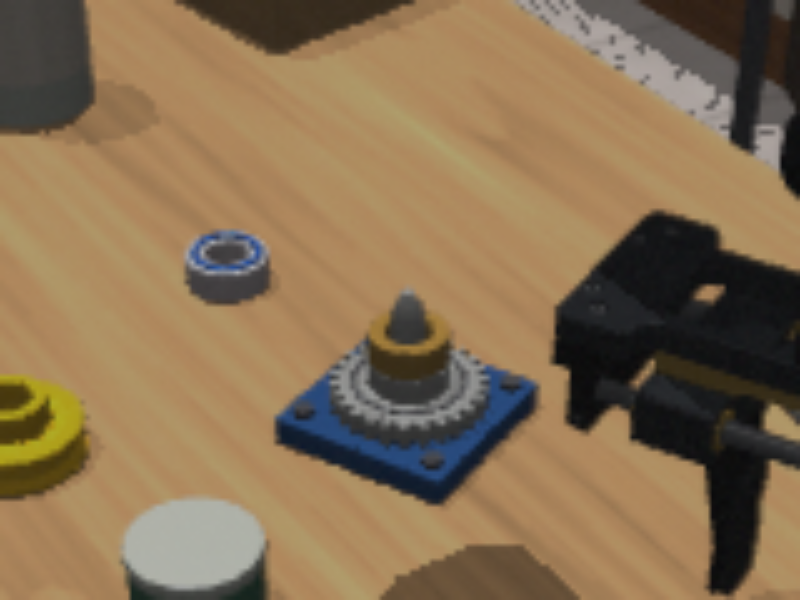

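The spacer and gear sit flat, with the spindle tip showing at (407,310). Carrying the small gear over.

>>> servo_tool --pt "-0.011 0.018 0" --pt "-0.028 0.046 0" --pt "-0.045 0.075 0" --pt "-0.063 0.105 0" --pt "-0.081 0.135 0" --spin '[0,0,0,0,0]' --grip '[0.75,0.75,0.75,0.75,0.75]'

```text
time_s: 21.83
tcp_pos: [0.6187, -0.0023, 0.1483]
ee_rot: [[-0.9, -0.436, -0.002], [-0.436, 0.9, -0.0], [0.002, 0.001, -1.0]]
wrist_force: [0.2, 0.2, -2.3]
gripper_width: 0.402
gripper_force: 30.0
```

>>> servo_tool --pt "-0.018 0.03 0" --pt "-0.036 0.06 0" --pt "-0.054 0.09 0" --pt "-0.068 0.115 0" --pt "-0.078 0.1305 0" --spin '[0,0,0,0,0]' --grip '[0.75,0.75,0.75,0.75,0.75]'

```text
time_s: 22.25
tcp_pos: [0.632, 0.1508, 0.1482]
ee_rot: [[-0.899, -0.439, -0.002], [-0.439, 0.899, -0.0], [0.002, 0.0, -1.0]]
wrist_force: [0.3, 0.1, -2.1]
gripper_width: 0.403
gripper_force: 30.0
```

>>> servo_tool --pt "0 0 0" --pt "0 0 0.008" --pt "0 0 0.016" --pt "0 0 0.023" --pt "0 0 0.027" --spin '[0,0,0,0,0]' --grip '[0.75,0.75,0.75,0.75,0.75]'

```text
time_s: 22.67
tcp_pos: [0.6314, 0.1462, 0.1204]
ee_rot: [[-0.901, -0.435, -0.003], [-0.435, 0.901, -0.001], [0.004, 0.0, -1.0]]
wrist_force: [0.3, 0.4, -2.0]
gripper_width: 0.401
gripper_force: 30.0
```

>>> servo_tool --pt "0 0 0" --pt "0 0 0" --pt "0 0 0" --pt "0 0 0" --pt "0 0 0" --spin '[0,0,0,0,0]' --grip '[0.75,0.75,0.75,0.75,0.75]'

```text
time_s: 23.08
tcp_pos: [0.6327, 0.1479, 0.1231]
ee_rot: [[-0.9, -0.436, 0.001], [-0.436, 0.9, 0.0], [-0.001, -0.0, -1.0]]
wrist_force: [-0.1, -0.2, -2.5]
gripper_width: 0.399
gripper_force: 30.0
```

>>> servo_tool --pt "0 0 0.005" --pt "0 0 0.01" --pt "0 0 0.015" --pt "0 0 0.019" --pt "0 0 0.022" --spin '[0,0,0,0,0]' --grip '[0.75,0.75,0.75,0.75,0.75]'

```text
time_s: 23.5
tcp_pos: [0.632, 0.1479, 0.0995]
ee_rot: [[-0.9, -0.437, -0.001], [-0.437, 0.9, -0.001], [0.001, 0.0, -1.0]]
wrist_force: [0.6, 0.3, -1.3]
gripper_width: 0.407
gripper_force: 30.0
```

>>> servo_tool --pt "0 0 0.001" --pt "0 0 0.002" --pt "0 0 0.003" --pt "0 0 0.0045" --pt "0 0 0.0045" --spin '[0,0,0,0,0]' --grip '[0.75,0.75,0.75,0.75,0.75]'

```text
time_s: 23.92
tcp_pos: [0.6323, 0.148, 0.0959]
ee_rot: [[-0.9, -0.437, -0.0], [-0.437, 0.9, -0.0], [0.0, 0.0, -1.0]]
wrist_force: [0.4, -0.1, -1.8]
gripper_width: 0.406
gripper_force: 30.0
```

```bash
python3 side.py .6328 .148 s7.png
```

```text
t 23.97 tcp [0.6323 0.1479 0.096 ] slide [-0.0004 -0.0001  0.026 ] F [ 0.5 -0.6 -1.1] w 34.9 gf 30.0
```

View pics/s7.png

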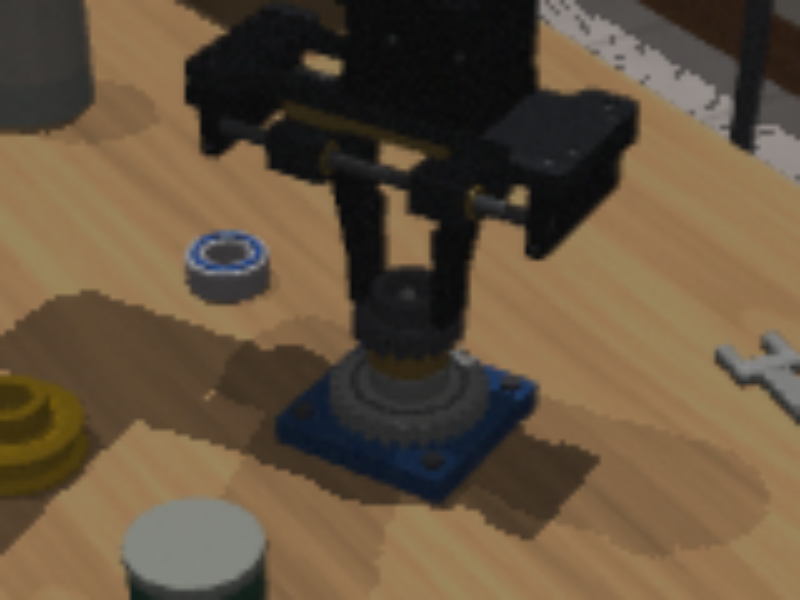

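The spindle tip shows inside the hub at (407,290), with the gear just above the spacer. Seating it, then on to the pulley.

>>> servo_tool --pt "0 0 0.0004" --pt "0 0 0.0008" --pt "0 0 0.0008" --pt "0 0 0.0008" --pt "0 0 0.0008" --spin '[0,0,0,0,0]' --grip '[0.75,0.75,0.75,0.75,0.5]'

```text
time_s: 24.38
tcp_pos: [0.6326, 0.148, 0.0957]
ee_rot: [[-0.9, -0.437, 0.001], [-0.437, 0.9, 0.0], [-0.001, -0.0, -1.0]]
wrist_force: [-0.6, 0.6, 0.5]
gripper_width: 0.428
gripper_force: 0.0
```

>>> servo_tool --pt "0 0 0" --pt "0 0 0" --pt "0 0 0" --pt "0 0 0" --pt "0 0 -0.005" --spin '[0,0,0,0,0]' --grip '[0.3,0.3,0.3,0.3,0.3]'

```text
time_s: 24.8
tcp_pos: [0.6318, 0.1477, 0.0993]
ee_rot: [[-0.9, -0.436, -0.002], [-0.436, 0.9, -0.001], [0.002, 0.0, -1.0]]
wrist_force: [-0.4, -0.4, -0.1]
gripper_width: 0.686
gripper_force: 0.0
```

>>> servo_tool --pt "0 0 -0.012" --pt "0 0 -0.03" --pt "0 0 -0.05" --pt "0 0 -0.06" --pt "0 0 -0.065" --spin '[0,0,0,0,0]' --grip '[0.3,0.3,0.3,0.3,0.3]'

```text
time_s: 25.22
tcp_pos: [0.6335, 0.1484, 0.1684]
ee_rot: [[-0.9, -0.437, 0.005], [-0.437, 0.9, 0.002], [-0.005, -0.0, -1.0]]
wrist_force: [0.6, 0.5, -0.1]
gripper_width: 0.695
gripper_force: 0.0
```

>>> servo_tool --pt "0.02 0.025 0" --pt "0.043 0.055 0" --pt "0.067 0.085 0" --pt "0.09 0.115 0" --pt "0.11 0.14 0" --spin '[0,0,0,0,0]' --grip '[0.3,0.3,0.3,0.3,0.3]'

```text
time_s: 25.63
tcp_pos: [0.47, 0.2261, 0.1649]
ee_rot: [[-0.9, -0.436, -0.001], [-0.436, 0.9, -0.0], [0.001, 0.0, -1.0]]
wrist_force: [0.2, 0.2, -1.0]
gripper_width: 0.691
gripper_force: 0.0
```

>>> servo_tool --pt "0.0087 0.0108 0" --pt "0.0087 0.0108 0" --pt "0.0087 0.0108 0" --pt "0.0087 0.0108 0" --pt "0.0087 0.0108 0" --spin '[0,0,0,0,0]' --grip '[0.3,0.3,0.3,0.3,0.3]'

```text
time_s: 26.05
tcp_pos: [0.4606, 0.2315, 0.1651]
ee_rot: [[-0.9, -0.436, 0.0], [-0.436, 0.9, -0.0], [0.0, -0.0, -1.0]]
wrist_force: [-0.1, -0.5, 0.1]
gripper_width: 0.701
gripper_force: 0.0
```

>>> servo_tool --pt "0 0 0" --pt "0 0 0" --pt "0 0 0" --pt "0 0 0" --pt "0 0 0" --spin '[0,0,0,0,0]' --grip '[0.3,0.3,0.3,0.3,0.3]'

```text
time_s: 26.47
tcp_pos: [0.4599, 0.2316, 0.1652]
ee_rot: [[-0.9, -0.436, -0.0], [-0.436, 0.9, -0.0], [0.0, -0.0, -1.0]]
wrist_force: [0.5, -0.2, 0.2]
gripper_width: 0.695
gripper_force: 0.0
```

```bash
python3 -c "
from fit import *
s,c=snap('wrist','w8.png'); togo(.4602,.2319,.047,s)
blobs(cloud(c,s),hi=.1,box=(.4,.55,.17,.3))"; python3 side.py .6328 .148 s8.png
```

```text
t 26.47 tcp [0.4599 0.2316 0.1652] slide [-4.000e-04  1.000e-04  1.182e-01] F [ 0.5 -0.2  0.2] w 60.5 gf 0.0
[254. 188.] 4061 ztop 0.035 top c [0.461  0.2332] r 0.0191 mean [0.4603 0.2329] 904 all c [0.461  0.2331] r 0.0349
t 26.57 tcp [0.4598 0.2317 0.1652] slide [-0.1191 -0.1508  0.0952] F [-0.3  0.1 -0.2] w 61.0 gf 0.0
```

View pics/s8.png

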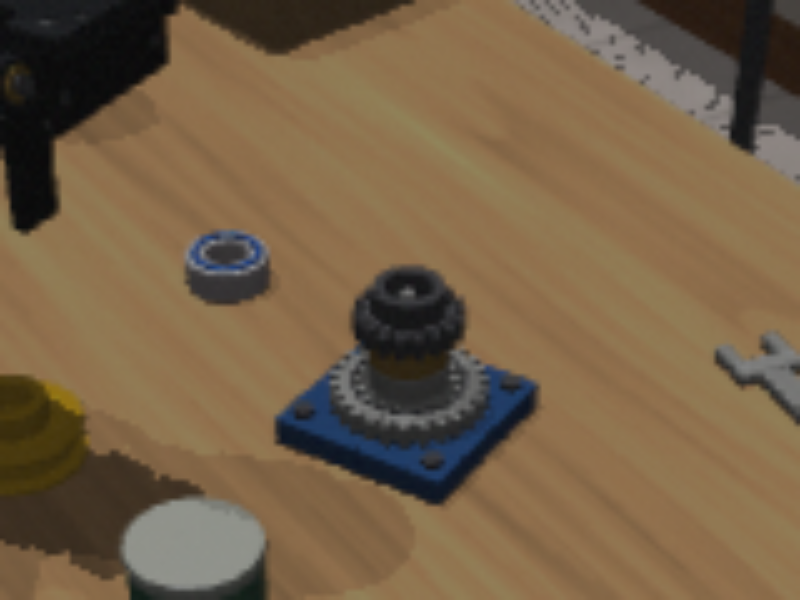

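The blue stack is complete and flat: small gear (408,310), spacer (408,362), large gear (410,390). Now the pulley.

>>> servo_tool --pt "0 0 0.02" --pt "0 0 0.045" --pt "0 0 0.07" --pt "0 0 0.09" --pt "0 0 0.105" --spin '[0,0,0,0,0]' --grip '[0.3,0.3,0.3,0.3,0.3]'

```text
time_s: 26.98
tcp_pos: [0.4591, 0.2313, 0.0585]
ee_rot: [[-0.9, -0.436, -0.002], [-0.436, 0.9, -0.001], [0.002, -0.001, -1.0]]
wrist_force: [-0.1, -0.4, -0.0]
gripper_width: 0.703
gripper_force: 0.0
```

>>> servo_tool --pt "0 0 0.006" --pt "0 0 0.011" --pt "0 0 0.013" --pt "0 0 0.013" --pt "0 0 0.013" --spin '[0,0,0,0,0]' --grip '[0.3,0.3,0.3,0.3,0.3]'

```text
time_s: 27.4
tcp_pos: [0.4603, 0.2323, 0.0481]
ee_rot: [[-0.9, -0.437, 0.001], [-0.437, 0.9, 0.001], [-0.002, 0.0, -1.0]]
wrist_force: [0.0, -0.8, -0.5]
gripper_width: 0.697
gripper_force: 0.0
```

>>> servo_tool --pt "0 0 0" --pt "0 0 0" --pt "0 0 0" --pt "0 0 0" --pt "0 0 0" --spin '[0,0,0,0,0]' --grip '[0.4,0.7,0.75,0.75,0.75]'

```text
time_s: 27.82
tcp_pos: [0.4598, 0.232, 0.0475]
ee_rot: [[-0.9, -0.437, 0.0], [-0.437, 0.9, 0.001], [-0.001, 0.0, -1.0]]
wrist_force: [-1.1, 1.3, 3.1]
gripper_width: 0.421
gripper_force: 30.0
```

>>> servo_tool --pt "0 0 0" --pt "0 0 0" --pt "0 0 0" --pt "0 0 0" --pt "0 0 0" --spin '[0,0,0,0,0]' --grip '[0.75,0.75,0.75,0.75,0.75]'

```text
time_s: 28.23
tcp_pos: [0.4599, 0.232, 0.0475]
ee_rot: [[-0.9, -0.437, 0.0], [-0.437, 0.9, 0.0], [-0.0, 0.0, -1.0]]
wrist_force: [-1.6, 1.0, 3.8]
gripper_width: 0.422
gripper_force: 30.0
```

>>> servo_tool --pt "0 0 -0.01" --pt "0 0 -0.03" --pt "0 0 -0.06" --pt "0 0 -0.09" --pt "0 0 -0.11" --spin '[0,0,0,0,0]' --grip '[0.75,0.75,0.75,0.75,0.75]'

```text
time_s: 28.65
tcp_pos: [0.46, 0.2317, 0.1596]
ee_rot: [[-0.9, -0.437, 0.001], [-0.437, 0.9, 0.001], [-0.001, 0.0, -1.0]]
wrist_force: [1.0, 1.4, -2.5]
gripper_width: 0.42
gripper_force: 30.0
```

>>> servo_tool --pt "0 0 0" --pt "0 0 0" --pt "0 0 0" --pt "0 0 0" --pt "0 0 0" --spin '[0,0,0,0,0]' --grip '[0.75,0.75,0.75,0.75,0.75]'

```text
time_s: 29.07
tcp_pos: [0.4589, 0.2311, 0.1555]
ee_rot: [[-0.9, -0.436, -0.003], [-0.436, 0.9, -0.003], [0.004, -0.001, -1.0]]
wrist_force: [-0.1, 0.7, -3.7]
gripper_width: 0.422
gripper_force: 30.0
```

>>> servo_tool --pt "0.008 -0.02 0" --pt "0.019 -0.049 0" --pt "0.031 -0.08 0" --pt "0.043 -0.11 0" --pt "0.055 -0.14 0" --spin '[0,0,0,0,0]' --grip '[0.75,0.75,0.75,0.75,0.75]'

```text
time_s: 29.48
tcp_pos: [0.4708, 0.0803, 0.1562]
ee_rot: [[-0.899, -0.437, -0.002], [-0.437, 0.899, -0.001], [0.002, -0.0, -1.0]]
wrist_force: [0.6, 0.0, -3.3]
gripper_width: 0.424
gripper_force: 30.0
```

>>> servo_tool --pt "0.013 -0.033 0" --pt "0.026 -0.066 0" --pt "0.039 -0.099 0" --pt "0.05 -0.127 0" --pt "0.057 -0.1455 0" --spin '[0,0,0,0,0]' --grip '[0.75,0.75,0.75,0.75,0.75]'

```text
time_s: 29.9
tcp_pos: [0.4828, -0.0765, 0.1562]
ee_rot: [[-0.901, -0.435, -0.003], [-0.435, 0.901, -0.001], [0.003, 0.001, -1.0]]
wrist_force: [1.0, 0.1, -2.2]
gripper_width: 0.42
gripper_force: 30.0
```

>>> servo_tool --pt "0 0 0" --pt "0 0 0.008" --pt "0 0 0.016" --pt "0 0 0.023" --pt "0 0 0.027" --spin '[0,0,0,0,0]' --grip '[0.75,0.75,0.75,0.75,0.75]'

```text
time_s: 30.32
tcp_pos: [0.4826, -0.0732, 0.1284]
ee_rot: [[-0.899, -0.438, -0.003], [-0.438, 0.899, -0.0], [0.003, 0.001, -1.0]]
wrist_force: [-0.4, 0.5, -3.3]
gripper_width: 0.419
gripper_force: 30.0
```

>>> servo_tool --pt "0 0 0" --pt "0 0 0" --pt "0 0 0" --pt "0 0 0" --pt "0 0 0" --spin '[0,0,0,0,0]' --grip '[0.75,0.75,0.75,0.75,0.75]'

```text
time_s: 30.73
tcp_pos: [0.4839, -0.0738, 0.1306]
ee_rot: [[-0.9, -0.437, 0.001], [-0.437, 0.9, 0.0], [-0.001, -0.0, -1.0]]
wrist_force: [0.3, -0.3, -3.1]
gripper_width: 0.419
gripper_force: 30.0
```

```bash
python3 side.py .4837 -.074 s9.png
```

```text
t 30.78 tcp [ 0.4838 -0.0738  0.1306] slide [ 0.0003 -0.0001  0.0606] F [ 0.5  0.1 -2.5] w 36.6 gf 30.0
```

View pics/s9.png

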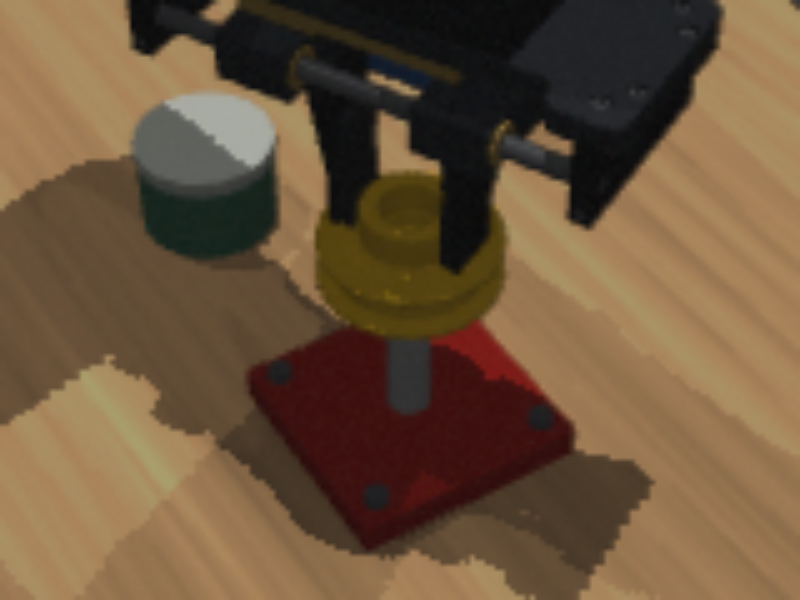

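The pulley at (410,255) is centred over the red spindle at (408,380).

>>> servo_tool --pt "0 0 0.006" --pt "0 0 0.012" --pt "0 0 0.018" --pt "0 0 0.024" --pt "0 0 0.03" --spin '[0,0,0,0,0]' --grip '[0.75,0.75,0.75,0.75,0.75]'

```text
time_s: 31.2
tcp_pos: [0.4834, -0.074, 0.0993]
ee_rot: [[-0.9, -0.436, -0.001], [-0.436, 0.9, -0.0], [0.001, 0.0, -1.0]]
wrist_force: [0.3, 0.5, -3.4]
gripper_width: 0.421
gripper_force: 30.0
```

>>> servo_tool --pt "0 0 0.008" --pt "0 0 0.016" --pt "0 0 0.024" --pt "0 0 0.03" --pt "0 0 0.033" --spin '[0,0,0,0,0]' --grip '[0.75,0.75,0.75,0.75,0.75]'

```text
time_s: 31.62
tcp_pos: [0.4831, -0.074, 0.066]
ee_rot: [[-0.9, -0.436, -0.002], [-0.436, 0.9, -0.0], [0.002, 0.001, -1.0]]
wrist_force: [-0.8, 0.6, -4.2]
gripper_width: 0.418
gripper_force: 30.0
```

>>> servo_tool --pt "0 0 0.001" --pt "0 0 0.002" --pt "0 0 0.003" --pt "0 0 0.004" --pt "0 0 0.0045" --spin '[0,0,0,0,0]' --grip '[0.75,0.75,0.75,0.75,0.75]'

```text
time_s: 32.03
tcp_pos: [0.4838, -0.0739, 0.063]
ee_rot: [[-0.9, -0.437, 0.001], [-0.437, 0.9, 0.0], [-0.001, -0.0, -1.0]]
wrist_force: [0.5, 0.8, -3.4]
gripper_width: 0.419
gripper_force: 30.0
```

>>> servo_tool --pt "0 0 0" --pt "0 0 0" --pt "0 0 0" --pt "0 0 0" --pt "0 0 0" --spin '[0,0,0,0,0]' --grip '[0.75,0.75,0.75,0.75,0.75]'

```text
time_s: 32.45
tcp_pos: [0.4837, -0.074, 0.0628]
ee_rot: [[-0.9, -0.437, 0.0], [-0.437, 0.9, 0.0], [-0.0, -0.0, -1.0]]
wrist_force: [0.6, 1.0, -3.1]
gripper_width: 0.422
gripper_force: 30.0
```

>>> servo_tool --pt "0 0 0.0004" --pt "0 0 0.0008" --pt "0 0 0.0008" --pt "0 0 0.0008" --pt "0 0 0.0008" --spin '[0,0,0,0,0]' --grip '[0.75,0.75,0.75,0.75,0.5]'

```text
time_s: 32.87
tcp_pos: [0.484, -0.0739, 0.0624]
ee_rot: [[-0.9, -0.437, 0.001], [-0.437, 0.9, 0.0], [-0.001, -0.0, -1.0]]
wrist_force: [-0.7, 0.0, -0.7]
gripper_width: 0.445
gripper_force: 0.0
```

>>> servo_tool --pt "0 0 0" --pt "0 0 0" --pt "0 0 0" --pt "0 0 0" --pt "0 0 -0.005" --spin '[0,0,0,0,0]' --grip '[0.3,0.3,0.3,0.3,0.3]'

```text
time_s: 33.28
tcp_pos: [0.483, -0.074, 0.0662]
ee_rot: [[-0.9, -0.436, -0.002], [-0.436, 0.9, -0.0], [0.002, 0.001, -1.0]]
wrist_force: [-0.0, -0.2, -0.5]
gripper_width: 0.683
gripper_force: 0.0
```

>>> servo_tool --pt "0 0 -0.015" --pt "0 0 -0.04" --pt "0 0 -0.065" --pt "0 0 -0.085" --pt "0 0 -0.095" --spin '[0,0,0,0,0]' --grip '[0.3,0.3,0.3,0.3,0.3]'

```text
time_s: 33.7
tcp_pos: [0.485, -0.0739, 0.1651]
ee_rot: [[-0.899, -0.437, 0.005], [-0.437, 0.899, 0.0], [-0.005, -0.002, -1.0]]
wrist_force: [0.5, 0.9, -0.3]
gripper_width: 0.701
gripper_force: 0.0
```

>>> servo_tool --pt "-0.014 0.014 0" --pt "-0.034 0.033 0" --pt "-0.056 0.055 0" --pt "-0.078 0.077 0" --pt "-0.1 0.098 0" --spin '[0,0,0,0,0]' --grip '[0.3,0.3,0.3,0.3,0.3]'

```text
time_s: 34.12
tcp_pos: [0.531, 0.0591, 0.1625]
ee_rot: [[-0.9, -0.436, 0.001], [-0.436, 0.9, 0.0], [-0.001, -0.0, -1.0]]
wrist_force: [0.6, -0.8, 0.2]
gripper_width: 0.705
gripper_force: 0.0
```

>>> servo_tool --pt "-0.022 0.022 0" --pt "-0.044 0.043 0" --pt "-0.066 0.065 0" --pt "-0.088 0.086 0" --pt "-0.11 0.108 0" --spin '[0,0,0,0,0]' --grip '[0.3,0.3,0.3,0.3,0.3]'

```text
time_s: 34.53
tcp_pos: [0.5829, 0.2045, 0.1622]
ee_rot: [[-0.9, -0.437, 0.0], [-0.437, 0.9, -0.0], [-0.0, -0.0, -1.0]]
wrist_force: [0.7, -0.4, 1.3]
gripper_width: 0.702
gripper_force: 0.0
```

>>> servo_tool --pt "-0.022 0.022 0" --pt "-0.044 0.043 0" --pt "-0.064 0.063 0" --pt "-0.0815 0.08 0" --pt "-0.0815 0.08 0" --spin '[0,0,0,0,0]' --grip '[0.3,0.3,0.3,0.3,0.3]'

```text
time_s: 34.95
tcp_pos: [0.6221, 0.3147, 0.1613]
ee_rot: [[-0.898, -0.44, 0.002], [-0.44, 0.898, 0.001], [-0.002, 0.0, -1.0]]
wrist_force: [0.6, -0.1, 0.5]
gripper_width: 0.7
gripper_force: 0.0
```

>>> servo_tool --pt "0 0 0" --pt "0 0 0" --pt "0 0 0" --pt "0 0 0" --pt "0 0 0" --spin '[0,0,0,0,0]' --grip '[0.3,0.3,0.3,0.3,0.3]'

```text
time_s: 35.37
tcp_pos: [0.621, 0.3097, 0.1624]
ee_rot: [[-0.9, -0.436, 0.0], [-0.436, 0.9, 0.0], [-0.0, 0.0, -1.0]]
wrist_force: [0.2, 0.1, -0.4]
gripper_width: 0.694
gripper_force: 0.0
```

```bash
python3 -c "
from fit import *
s,c=snap('wrist','w10.png'); togo(.6211,.3103,.028,s)
blobs(cloud(c,s),hi=.1,box=(.57,.67,.26,.36))"; python3 side.py .4837 -.074 s10.png
```

```text
t 35.37 tcp [0.621  0.3097 0.1624] slide [-0.0003  0.0005  0.1344] F [ 0.2  0.1 -0.4] w 60.4 gf 0.0
[254. 188.] 1554 ztop 0.021 top c [0.6225 0.3114] r 0.0229 mean [0.6219 0.3113] 1351 all c [0.6226 0.3116] r 0.0231
t 35.47 tcp [0.621  0.31   0.1623] slide [ 0.2911 -0.2857  0.0922] F [ 0.5 -0.   0.1] w 60.9 gf 0.0
```

View pics/s10.png

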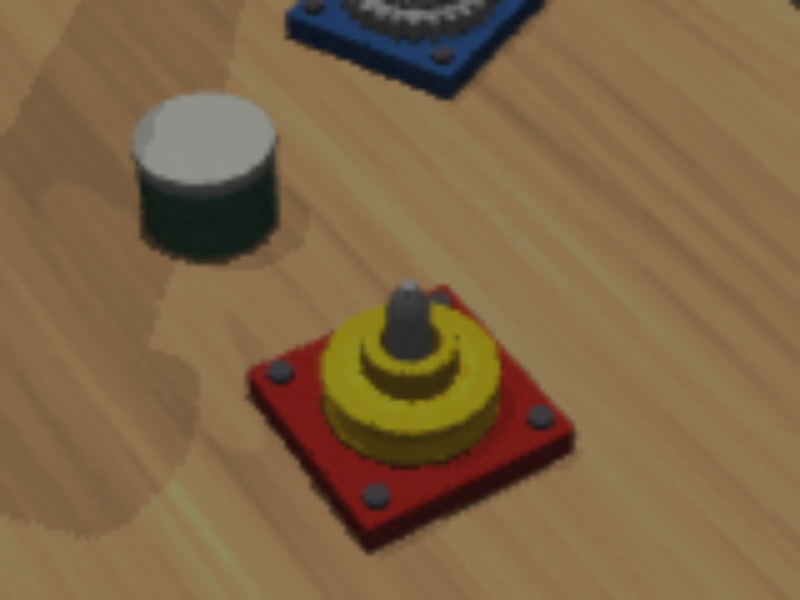

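The pulley is seated flat on the red base at (410,380), with the spindle through it. Now the bearing.

>>> servo_tool --pt "0 0 0.02" --pt "0 0 0.045" --pt "0 0 0.075" --pt "0 0 0.1" --pt "0 0 0.115" --spin '[0,0,0,0,0]' --grip '[0.3,0.3,0.3,0.3,0.3]'

```text
time_s: 35.88
tcp_pos: [0.6196, 0.3093, 0.0438]
ee_rot: [[-0.9, -0.436, -0.004], [-0.436, 0.9, -0.002], [0.005, -0.0, -1.0]]
wrist_force: [-0.4, 0.6, -2.3]
gripper_width: 0.7
gripper_force: 0.0
```

>>> servo_tool --pt "0 0 0.006" --pt "0 0 0.012" --pt "0 0 0.017" --pt "0 0 0.019" --pt "0 0 0.019" --spin '[0,0,0,0,0]' --grip '[0.3,0.3,0.3,0.3,0.3]'

```text
time_s: 36.3
tcp_pos: [0.6213, 0.3108, 0.0285]
ee_rot: [[-0.9, -0.437, 0.001], [-0.437, 0.9, 0.001], [-0.001, 0.0, -1.0]]
wrist_force: [-0.2, 0.1, -0.2]
gripper_width: 0.702
gripper_force: 0.0
```

>>> servo_tool --pt "0 0 0" --pt "0 0 0" --pt "0 0 0" --pt "0 0 0" --pt "0 0 0" --spin '[0,0,0,0,0]' --grip '[0.4,0.65,0.65,0.65,0.65]'

```text
time_s: 36.72
tcp_pos: [0.6213, 0.3109, 0.0287]
ee_rot: [[-0.9, -0.437, 0.001], [-0.437, 0.9, 0.001], [-0.001, 0.0, -1.0]]
wrist_force: [-0.8, 0.0, 2.1]
gripper_width: 0.516
gripper_force: 30.0
```

>>> servo_tool --pt "0 0 0" --pt "0 0 0" --pt "0 0 0" --pt "0 0 0" --pt "0 0 0" --spin '[0,0,0,0,0]' --grip '[0.65,0.65,0.65,0.65,0.65]'

```text
time_s: 37.13
tcp_pos: [0.6213, 0.3109, 0.0287]
ee_rot: [[-0.9, -0.437, 0.001], [-0.437, 0.9, 0.001], [-0.001, 0.0, -1.0]]
wrist_force: [-1.4, 0.7, 6.3]
gripper_width: 0.518
gripper_force: 30.0
```

>>> servo_tool --pt "0 0 -0.01" --pt "0 0 -0.03" --pt "0 0 -0.06" --pt "0 0 -0.09" --pt "0 0 -0.12" --spin '[0,0,0,0,0]' --grip '[0.65,0.65,0.65,0.65,0.65]'

```text
time_s: 37.55
tcp_pos: [0.6203, 0.3099, 0.148]
ee_rot: [[-0.9, -0.436, -0.003], [-0.436, 0.9, -0.002], [0.003, -0.0, -1.0]]
wrist_force: [1.4, 0.7, -3.1]
gripper_width: 0.522
gripper_force: 30.0
```

>>> servo_tool --pt "0 0 0" --pt "0 0 0" --pt "0 0 0" --pt "0 0 0" --pt "0 0 0" --spin '[0,0,0,0,0]' --grip '[0.65,0.65,0.65,0.65,0.65]'

```text
time_s: 37.97
tcp_pos: [0.6201, 0.31, 0.1457]
ee_rot: [[-0.9, -0.436, -0.003], [-0.436, 0.9, -0.002], [0.004, -0.001, -1.0]]
wrist_force: [-0.2, 0.3, -1.6]
gripper_width: 0.52
gripper_force: 30.0
```

>>> servo_tool --pt "0.014 -0.014 0" --pt "0.034 -0.033 0" --pt "0.056 -0.055 0" --pt "0.078 -0.077 0" --pt "0.1 -0.098 0" --spin '[0,0,0,0,0]' --grip '[0.65,0.65,0.65,0.65,0.65]'

```text
time_s: 38.38
tcp_pos: [0.5727, 0.1773, 0.1466]
ee_rot: [[-0.9, -0.437, -0.002], [-0.437, 0.9, -0.001], [0.003, -0.0, -1.0]]
wrist_force: [0.5, -0.8, -2.3]
gripper_width: 0.522
gripper_force: 30.0
```

>>> servo_tool --pt "0.022 -0.022 0" --pt "0.044 -0.043 0" --pt "0.066 -0.065 0" --pt "0.088 -0.086 0" --pt "0.11 -0.108 0" --spin '[0,0,0,0,0]' --grip '[0.65,0.65,0.65,0.65,0.65]'

```text
time_s: 38.8
tcp_pos: [0.5208, 0.0322, 0.1471]
ee_rot: [[-0.9, -0.437, -0.002], [-0.437, 0.9, -0.001], [0.002, 0.0, -1.0]]
wrist_force: [1.4, -1.2, -0.9]
gripper_width: 0.523
gripper_force: 30.0
```

>>> servo_tool --pt "0.022 -0.022 0" --pt "0.044 -0.043 0" --pt "0.064 -0.063 0" --pt "0.076 -0.075 0" --pt "0.0815 -0.08 0" --spin '[0,0,0,0,0]' --grip '[0.65,0.65,0.65,0.65,0.65]'

```text
time_s: 39.22
tcp_pos: [0.4819, -0.0759, 0.1472]
ee_rot: [[-0.901, -0.434, -0.003], [-0.434, 0.901, -0.0], [0.003, 0.001, -1.0]]
wrist_force: [0.3, 0.5, -1.6]
gripper_width: 0.521
gripper_force: 30.0
```

>>> servo_tool --pt "0 0 0" --pt "0 0 0.012" --pt "0 0 0.024" --pt "0 0 0.033" --pt "0 0 0.036" --spin '[0,0,0,0,0]' --grip '[0.65,0.65,0.65,0.65,0.65]'

```text
time_s: 39.63
tcp_pos: [0.4831, -0.0733, 0.1103]
ee_rot: [[-0.899, -0.437, -0.003], [-0.437, 0.899, -0.0], [0.003, 0.001, -1.0]]
wrist_force: [-0.1, 0.4, -1.9]
gripper_width: 0.521
gripper_force: 30.0
```

>>> servo_tool --pt "0 0 0" --pt "0 0 0" --pt "0 0 0" --pt "0 0 0" --pt "0 0 0" --spin '[0,0,0,0,0]' --grip '[0.65,0.65,0.65,0.65,0.65]'

```text
time_s: 40.05
tcp_pos: [0.484, -0.0738, 0.1125]
ee_rot: [[-0.9, -0.437, 0.001], [-0.437, 0.9, 0.0], [-0.001, -0.0, -1.0]]
wrist_force: [-0.2, -0.9, -1.7]
gripper_width: 0.518
gripper_force: 30.0
```

```bash
python3 side.py .4837 -.074 s11.png
```

```text
t 40.10 tcp [ 0.4839 -0.0739  0.1124] slide [ 0.0003 -0.      0.0424] F [ 0.6  1.  -1.7] w 45.4 gf 30.0
```

View pics/s11.png

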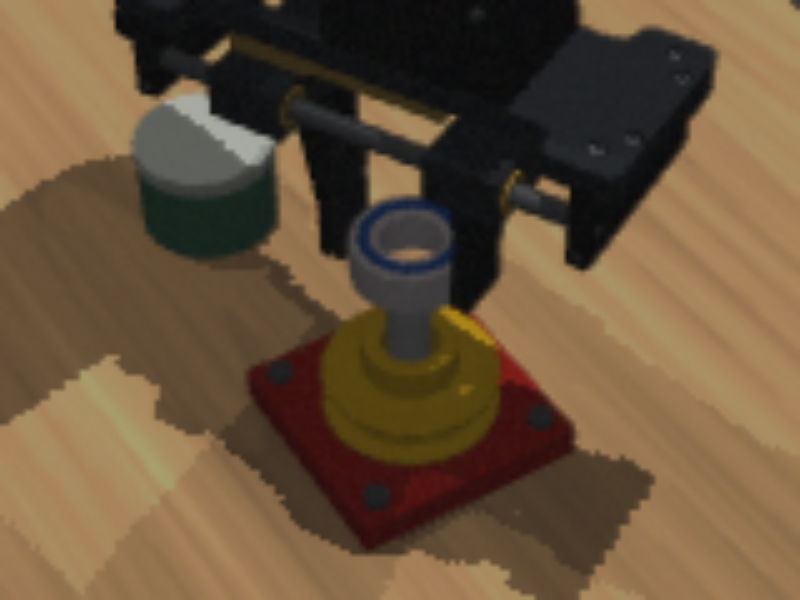

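The bearing at about (408,255) is centred on the spindle; its right edge is hidden by a finger. Lowering.

>>> servo_tool --pt "0 0 0.005" --pt "0 0 0.011" --pt "0 0 0.018" --pt "0 0 0.024" --pt "0 0 0.028" --spin '[0,0,0,0,0]' --grip '[0.65,0.65,0.65,0.65,0.65]'

```text
time_s: 40.52
tcp_pos: [0.483, -0.0741, 0.0827]
ee_rot: [[-0.9, -0.436, -0.002], [-0.436, 0.9, -0.0], [0.002, 0.001, -1.0]]
wrist_force: [-0.7, 0.1, -2.0]
gripper_width: 0.526
gripper_force: 30.0
```

>>> servo_tool --pt "0 0 0.002" --pt "0 0 0.004" --pt "0 0 0.005" --pt "0 0 0.006" --pt "0 0 0.006" --spin '[0,0,0,0,0]' --grip '[0.65,0.65,0.65,0.65,0.65]'

```text
time_s: 40.93
tcp_pos: [0.4837, -0.074, 0.0779]
ee_rot: [[-0.9, -0.437, 0.0], [-0.437, 0.9, -0.0], [-0.0, -0.0, -1.0]]
wrist_force: [0.1, -0.0, -1.3]
gripper_width: 0.528
gripper_force: 30.0
```

>>> servo_tool --pt "0 0 0" --pt "0 0 0" --pt "0 0 0" --pt "0 0 0" --pt "0 0 0" --spin '[0,0,0,0,0]' --grip '[0.65,0.65,0.65,0.65,0.65]'

```text
time_s: 41.35
tcp_pos: [0.4837, -0.074, 0.0781]
ee_rot: [[-0.9, -0.437, 0.0], [-0.437, 0.9, 0.0], [-0.0, -0.0, -1.0]]
wrist_force: [-0.5, 0.1, -1.5]
gripper_width: 0.522
gripper_force: 30.0
```

>>> servo_tool --pt "0 0 0.0004" --pt "0 0 0.0008" --pt "0 0 0.001" --pt "0 0 0.001" --pt "0 0 0.001" --spin '[0,0,0,0,0]' --grip '[0.65,0.65,0.65,0.65,0.5]'

```text
time_s: 41.77
tcp_pos: [0.4837, -0.0739, 0.0776]
ee_rot: [[-0.9, -0.437, 0.0], [-0.437, 0.9, -0.0], [-0.0, -0.0, -1.0]]
wrist_force: [-1.3, 1.1, 5.6]
gripper_width: 0.523
gripper_force: 30.0
```

>>> servo_tool --pt "0 0 0" --pt "0 0 0" --pt "0 0 0" --pt "0 0 0" --pt "0 0 -0.005" --spin '[0,0,0,0,0]' --grip '[0.3,0.3,0.3,0.3,0.3]'

```text
time_s: 42.18
tcp_pos: [0.483, -0.074, 0.0812]
ee_rot: [[-0.9, -0.436, -0.002], [-0.436, 0.9, -0.0], [0.002, 0.001, -1.0]]
wrist_force: [-0.9, 0.1, -0.6]
gripper_width: 0.694
gripper_force: 0.0
```

>>> servo_tool --pt "0 0 -0.015" --pt "0 0 -0.04" --pt "0 0 -0.065" --pt "0 0 -0.09" --pt "0 0 -0.11" --spin '[0,0,0,0,0]' --grip '[0.3,0.3,0.3,0.3,0.3]'

```text
time_s: 42.6
tcp_pos: [0.4841, -0.074, 0.1942]
ee_rot: [[-0.9, -0.437, 0.002], [-0.437, 0.9, 0.0], [-0.002, -0.001, -1.0]]
wrist_force: [0.5, -0.2, -0.5]
gripper_width: 0.703
gripper_force: 0.0
```

>>> servo_tool --pt "0.01 -0.02 0" --pt "0.02 -0.05 0" --pt "0.03 -0.08 0" --pt "0.04 -0.11 0" --pt "0.04 -0.13 0" --spin '[0,0,0,0,0]' --grip '[0.3,0.3,0.3,0.3,0.3]'

```text
time_s: 43.02
tcp_pos: [0.5038, -0.2107, 0.1923]
ee_rot: [[-0.9, -0.435, -0.0], [-0.435, 0.9, -0.0], [0.0, -0.0, -1.0]]
wrist_force: [0.7, 0.9, -0.2]
gripper_width: 0.697
gripper_force: 0.0
```

>>> servo_tool --pt "0 0 0" --pt "0 0 0" --pt "0 0 0" --pt "0 0 0" --pt "0 0 0" --spin '[0,0,0,0,0]' --grip '[0.3,0.3,0.3,0.3,0.3]'

```text
time_s: 43.43
tcp_pos: [0.5042, -0.2075, 0.1922]
ee_rot: [[-0.899, -0.438, 0.0], [-0.438, 0.899, 0.0], [-0.0, 0.0, -1.0]]
wrist_force: [-0.3, 0.8, -1.2]
gripper_width: 0.704
gripper_force: 0.0
```

```bash
python3 side.py .54 .03 s12.png; python3 -c "
from fit import *
s,c=snap('top','t12.png'); blobs(cloud(c),hi=.1)"
```

```text
t 43.48 tcp [ 0.5043 -0.2075  0.1922] slide [-0.1361  0.1979  0.1222] F [-0.3  0.4  0.3] w 60.7 gf 0.0
[418.  96.] 814 ztop 0.097 top c [ 0.7752 -0.3905] r 0.0369 mean [ 0.7665 -0.3782] 69 all c [ 0.7746 -0.3914] r 0.0380
[201.  84.] 37 ztop 0.010 top c [0.7979 0.0932] r 0.0149 mean [0.7963 0.0926] 37 all c [0.7979 0.0932] r 0.0149
[251.  88.] 170 ztop 0.009 top c [ 0.7961 -0.0173] r 0.0442 mean [ 0.7906 -0.0212] 170 all c [ 0.7961 -0.0173] r 0.0442
[344.  89.] 237 ztop 0.024 top c [ 0.7978 -0.2678] r 0.0268 mean [ 0.7966 -0.2587] 56 all c [ 0.7875 -0.2219] r 0.0788
[173. 156.] 1882 ztop 0.080 top c [0.6315 0.147 ] r 0.0180 mean [0.6315 0.1466] 152 all c [0.6315 0.1479] r 0.0660
[202. 227.] 690 ztop 0.047 top c [0.4765 0.0772] r 0.0307 mean [0.4763 0.0772] 623 all c [0.4768 0.0772] r 0.0308
```

View pics/s12.png

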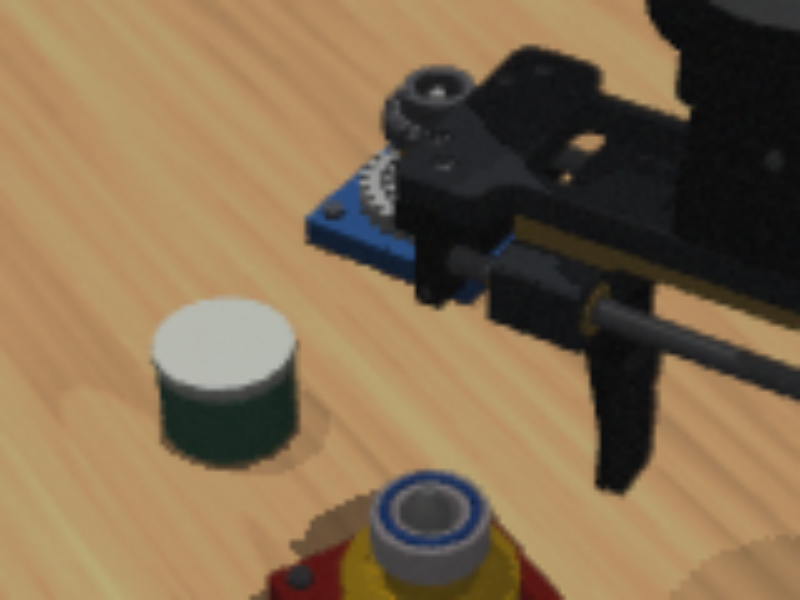

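The bearing at (430,525) sits flat on the pulley. The blue stack top measures 80 mm against 81 mm expected, and the tin has not moved. Handing in.

```bash
python3 -c "
from station import *
print(finish_job())"
```

```text
the job is handed in; nothing more can be done
None
```

Both stacks are built as asked and the job is handed in at about 43 s: large gear, spacer and small gear on the blue stand, pulley and bearing on the red. The last pictures show them flat and the grease tin unmoved; I never went to the rusty gear but did not recheck it at the end.

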